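Make up two change-over kits for the forming machine

TASK

Make up the two change-over kits from the stock on the bench: stand all three guide rollers upright on the floor of the round pot, packed in a triangle, and put the toothed feed wheel (flat, hub up) and the tall light-metal die segment (upright) side by side on the floor of the grey rectangular bin next to the pot. Leave the low die segment, the black die segment and the loupe where they stand.

Things in the scene. Friction and masses are not known exactly. Their poses are not given: they have to be found in the camera images.
- roller_a_mid (a point): guide roller: plain bare-metal cylinder, 30 mm diameter, 60 mm tall, standing on end, with a small dark bore and two fine dark lines; 88 to 143 g. One of three alike. Point: its centre, 30 mm above its underside; z along its axis (upward). Grip it in its upper half, so that the fingertips stay above the pot's rim when it is set down
- roller_b_mid (a point): guide roller: plain bare-metal cylinder, 30 mm diameter, 60 mm tall, standing on end, with a small dark bore and two fine dark lines; 88 to 143 g. One of three alike. Point: its centre, 30 mm above its underside; z along its axis (upward). Grip it in its upper half, so that the fingertips stay above the pot's rim when it is set down
- roller_c_mid (a point): guide roller: plain bare-metal cylinder, 30 mm diameter, 60 mm tall, standing on end, with a small dark bore and two fine dark lines; 88 to 143 g. One of three alike. Point: its centre, 30 mm above its underside; z along its axis (upward). Grip it in its upper half, so that the fingertips stay above the pot's rim when it is set down
- wheel_mid (a point): spare feed wheel: black toothed disc, 45 mm diameter and 6 mm thick, lying flat with a white round hub on top, 18 mm diameter, rising from 6 to 18 mm above its underside; 48 to 78 g. Grip the hub. Point: its centre, 9 mm above its underside; z upward through the hub
- tall_die_mid (a point): tall die segment: light metal block, 26 x 26 mm and 30 mm tall (32 with two screw heads on top), taller than wide; 0.11 to 0.18 kg. Point: its centre, 15 mm above its underside; x and y square to its sides, z upward
- pot: round kit pot, grey, shallow and open, fixed to the bench: outside diameter 92 mm, inside diameter 84 mm, wall 4 mm, rim 22 mm above the bench, inner floor 4 mm above the bench. Origin: centre of its underside, z up. Three rollers stand in it only in a triangle, their centres about 23 mm from the pot's centre and 120 degrees apart (a roller in the middle blocks the others); the gripper's fingers fit beside the last one when they close along the tangent of the pot
- kit_bin: rectangular grey kit bin, open, 15 to 25 cm from the pot (not the bin of the same kind far off at the right of the bench), fixed to the bench: 112 mm (its x) by 146 mm (its y) over the rim, 42 mm high, floor 2 mm thick; the free inside is at least 70 mm along x and 110 mm along y. Origin: centre of its underside, z up
- low_die_mid (a point): low die segment, not wanted, stays where it is: light metal block like the tall one but flat, 29 x 33 mm and only 14 mm tall (16 with the screw heads). Point: its centre, 7 mm above its underside
- black_die_mid (a point): black die segment, not wanted, stays where it is: black block, 32 x 40 mm, 18 mm tall (20 with the screw heads). Point: its centre, 9 mm above its underside
- loupe_mid (a point): loupe, not wanted, stays where it is: black waisted round barrel, 34 mm diameter, 26 mm tall. Point: its centre, 13 mm above its underside
Mind the look-alikes: they are no part of the job. What is shaped like the part that bears roller_b_mid but green is not meant.

How it is judged (in metres and radians):
At the end, for the whole second after the job is handed in: Rollers stand in the pot: centres within 29 mm of its centre, 28-42 mm above its base, tilt < 0.12 rad. Wheel flat, hub up, and tall die upright in the bin: centres < 17 and < 23 mm above its base, tilt < 0.15 rad. All five at rest (< 20 mm/s); the other three moved < 20 mm (horizontal distance between each of roller_a_mid, roller_b_mid, roller_c_mid and pot below 0.029 m and z of roller_a_mid in the frame of pot between 0.028 and 0.042 m and angle between each of roller_a_mid, roller_b_mid, roller_c_mid's own z axis and vertical below 0.12 rad and z of roller_b_mid in the frame of pot between 0.028 and 0.042 m and z of roller_c_mid in the frame of pot between 0.028 and 0.042 m and x of wheel_mid in the frame of kit_bin between -0.05 and 0.05 m and y of wheel_mid in the frame of kit_bin between -0.066 and 0.066 m and z of wheel_mid in the frame of kit_bin below 0.017 m and angle between each of wheel_mid, tall_die_mid's own z axis and vertical below 0.15 rad and x of tall_die_mid in the frame of kit_bin between -0.05 and 0.05 m and y of tall_die_mid in the frame of kit_bin between -0.066 and 0.066 m and z of tall_die_mid in the frame of kit_bin below 0.023 m and linear speed of each of roller_a, roller_b, roller_c, wheel, tall_die below 0.02 m/s and distance of each of low_die_mid, black_die_mid, loupe_mid from where it was at the start of the episode below 0.02 m); the robot touches nothing.
It fails at once if the low die segment is moved more than 20 mm (distance of low_die_mid from where it was at the start of the episode above 0.02 m).
It fails at once if the black die segment is moved more than 20 mm (distance of black_die_mid from where it was at the start of the episode above 0.02 m).
It fails at once if the loupe is moved more than 20 mm (distance of loupe_mid from where it was at the start of the episode above 0.02 m).
It also fails if it takes over 106 s, if anything falls off the work surface, if the arm or the gripper's body presses on something with over 40 N, if the wrist force passes 120 N, or if a joint passes its speed limit or range.

ROBOT

A 6-joint arm with a two-finger parallel gripper is mounted at the origin on a cart in front of the work surface, level with it; the furniture and walls round the work are solid. World frame = base frame: x ahead of the robot, y to its left, z up, the work surface at z = 0. Lengths are in mm, angles in degrees, forces in N, time in s.
With the tool pointing down it reaches from about 350 to 850 mm from the base axis. Payload 8.1 kg.
Tool frame: the origin (TCP) lies on the mounting face of the last link; the fingertips stand 173 mm ahead of it and the grasp point (between the pads) lies 155 mm ahead of it; z points along the fingers, y is the direction in which the jaws open and shut (so a half turn about z gives the same grasp; the last joint's range is limited). The gripper opens to 85 mm and grips with 20 to 120 N. Pads are 22 mm wide; open, the fingers measure 114 mm over their backs; the gripper's body (76 mm by 85 mm) begins 54 mm behind the grasp point. The pads swing forward as they close: fully open they stand 13 mm farther back than shut.
Start: joints at [61.054, 7.471, 85.268, -0, 87.261, -4.893], TCP at [244.527, 547.917, 404.692] pointing down, gripper open.
Joint ranges: [-169.43, 169.43], [-51.17, 129.36], [1.28, 143.12], [-76.62, 256.62], [0, 156.53], [-152.29, 152.29]. Speed limits (degrees/s): [136.94, 136.94, 159.86, 180, 180, 180].

INTERFACE

Orientations are given as [roll, pitch, yaw] about the fixed x, y, z axes, in that order (R = Rz(yaw) Ry(pitch) Rx(roll)).
In Python, from bench import * gives the robot as it stands.
- The arm moves only by the tool arm_command, never from a script. Its argument "plan" is a list of rows, each an object of numbers: "jaw": the closure, from 0 (fully open) to 1 (shut); "dx", "dy", "dz": the shift along the tool's x, y, z in mm; "wx", "wy", "wz": the turn, a rotation vector about the tool's x, y, z in rad. A call has 1 to 12 rows; each row is the pose to reach, as a shift and turn from the pose commanded when the call began, along the tool's axes at that moment; what a row does not reach only later rows make up. A row lasts 1/10 s, in which the tool goes at most 50 mm and 8.59 degrees, less where a joint would pass 70% of its speed; a pose out of reach is approached as far as the arm can. A call with a gripper value outside its range is refused whole. The fingers move at their own pace and stop on an object; "squeeze" is the grip in N (left out, the last holds). Time passes only in rows, so rows that repeat a pose let the fingers close. It gives the time, the measured TCP pose, the force and the opening at its end, in the units of the state.
- sense(): the state, without advancing time (a new reading comes with each control period).
- snapshot(name): name is "scene" or "top" or "wrist"; returns a dict with "pixels" (384x512x3 uint8, red, green, blue), "fx", "fy", "cx", "cy" (pixels), "extrinsics" (4x4, takes a point from camera to world coordinates). Camera axes: x right, y up, looking along -z (the intrinsics and any distortion apply to the point x, -y, -z); pixel columns grow to the right and rows downward; lengths in mm; the calibration is good to about 2 mm. A picture is of the moment at which its call begins. There is no depth.
- hand_in(): hands the job in, once; it reports no verdict.
Trained networks look in the newest picture that a camera, given by its name, has taken for a name from the list of things; names that differ only in an ending like _2 or _b are one class to them, and where a whole thing is asked for, a point or a joint stands for the part that bears it (a point fixed in the world has none). Each returns a list of dicts, best first, with "score" (0 to 1); they miss things now and then, are a little off and sometimes report something else, mostly with a low value. They report only what shows in the picture. A call takes as long as a camera call. They do not tell look-alikes from the thing itself.
- recognise(camera, target): "box" ([left, top, width, height] in pixels, round what is visible of it).
- pinpoint(camera, target): "pixel" ([column, row] in pixels: a listed point, or the origin of a listed thing).
The state is a dict: "time": time; "joint_pos": joint angles; "qd": joint speeds; "joint_efforts": joint torques, N m; "tool_pos": TCP position; "tcp_rot": TCP orientation; "ft_force": force on the tool from outside, world axes, zero at the start; "wrist_torque": the same for the moment, N m; "finger_gap": finger opening in mm.
Only numpy, scipy, OpenCV 4.12 (cv2) and the standard library are available. Lean on these libraries where they do the work, as an engineer would, in place of code of your own. Each camera call takes 0.05 s, during which the arm holds its last target.

## Working session

There is one attempt and no reset: what is moved stays moved. The work goes in short steps, Python scripts to look and compute and a tool call to move; the robot and the scene stay as the last step left them, time stands still between calls to the robot, and variables do not carry over. Pictures are saved under pics/ and viewed, and the job is handed in when it is done.

Besides the shell and the picture viewer there is one more tool, called after ">>>" as name(argument=value, ...), one argument or row to a line, values as JSON. arm_command: Moves the arm, as the interface text tells. Its arguments: {"type":"object","properties":{"plan":{"type":"array"},"squeeze":{"type":"number"}},"required":["plan"]}

```bash
mkdir -p pics; ls
python3 - <<'E'
from bench import *
import cv2,numpy as np
s=sense();print({k:np.round(v,2).tolist() for k,v in s.items()})
for n in ["scene","top"]:
    d=snapshot(n);cv2.imwrite(f"pics/{n}0.png",cv2.cvtColor(d["pixels"],cv2.COLOR_RGB2BGR))
    print(n,d["fx"],d["fy"],d["cx"],d["cy"],np.round(d["extrinsics"],3).tolist(),[k for k in d])
    for t in ["roller_a_mid","wheel_mid","tall_die_mid","pot","kit_bin","low_die_mid","black_die_mid","loupe_mid"]:
        print(t,[(np.round(r["pixel"],1).tolist(),round(r["score"],2)) for r in pinpoint(n,t)])
E
```

```text
pics
{'time': 0.0, 'joint_pos': [61.05, 7.52, 85.33, -0.0, 87.26, -4.89], 'qd': [-0.06, -0.07, 0.01, -0.0, 0.09, 0.04], 'joint_efforts': [0.0, -56.94, -50.06, -0.0, 0.02, -0.0], 'tool_pos': [244.41, 547.7, 403.63], 'tcp_rot': [-179.89, -0.01, 155.95], 'ft_force': [0.23, -0.97, -0.13], 'wrist_torque': [0.06, -0.01, -0.02], 'finger_gap': 85.15}
scene 462.6205975613372 462.6205975613372 264.52828446246576 194.01225394570938 [[0.479, 0.644, -0.597, -27.184], [-0.878, 0.359, -0.318, -498.021], [0.009, 0.676, 0.737, 657.956], [0.0, 0.0, 0.0, 1.0]] ['pixels', 'fx', 'fy', 'cx', 'cy', 'extrinsics']
roller_a_mid [([334.0, 192.5], 0.85), ([369.6, 217.4], 0.35)]
wheel_mid [([270.9, 256.8], 0.58)]
tall_die_mid [([289.0, 219.2], 0.77), ([368.5, 184.1], 0.54)]
pot [([202.9, 170.5], 0.61)]
kit_bin [([289.4, 158.6], 0.73)]
low_die_mid [([367.9, 216.5], 0.59)]
black_die_mid [([249.9, 206.1], 0.78)]
loupe_mid [([369.3, 181.3], 0.7)]
top 356.88012811849086 356.88012811849086 256.8140508192555 194.18490754989236 [[-0.004, 0.991, -0.131, 382.247], [-1.0, -0.001, 0.024, -239.17], [0.024, 0.131, 0.991, 884.957], [0.0, 0.0, 0.0, 1.0]] ['pixels', 'fx', 'fy', 'cx', 'cy', 'extrinsics']
roller_a_mid [([290.4, 172.4], 0.52)]
wheel_mid [([278.7, 246.7], 0.75), ([305.9, 207.8], 0.41), ([235.8, 244.9], 0.18)]
tall_die_mid [([265.5, 210.3], 0.49)]
pot [([183.3, 197.2], 0.88)]
kit_bin [([243.1, 150.9], 0.79)]
low_die_mid [([315.4, 176.1], 0.45)]
black_die_mid [([237.9, 206.3], 0.69), ([184.9, 195.3], 0.67)]
loupe_mid [([308.2, 208.9], 0.71), ([304.8, 146.5], 0.44)]
```

Run:
```python
import cv2
for n in ["scene","top"]:
    i=cv2.imread(f"pics/{n}0.png")
    c=i[100:340,140:460] if n=="scene" else i[100:300,120:387]
    cv2.imwrite(f"pics/{n}0b.png",cv2.resize(c,(800,600),interpolation=cv2.INTER_CUBIC))
```

```text
(no output)
```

View pics/scene0b.png

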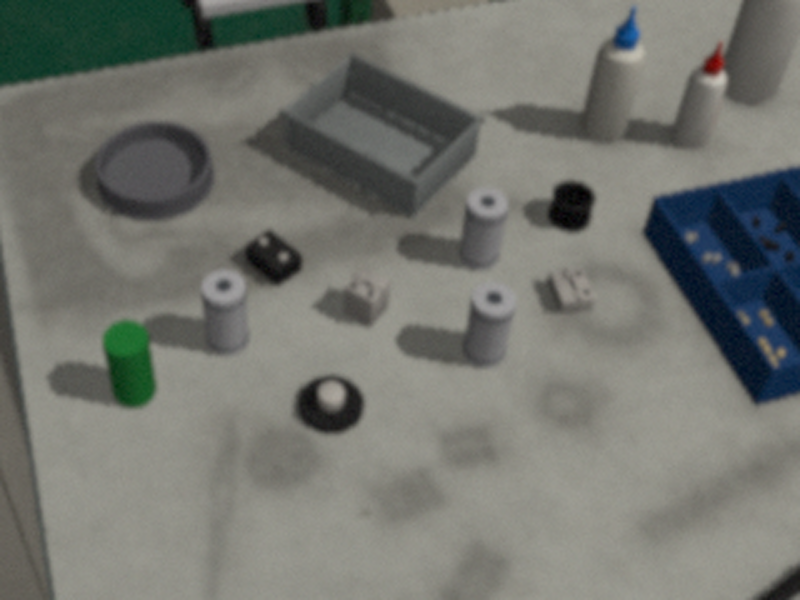

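View pics/top0b.png

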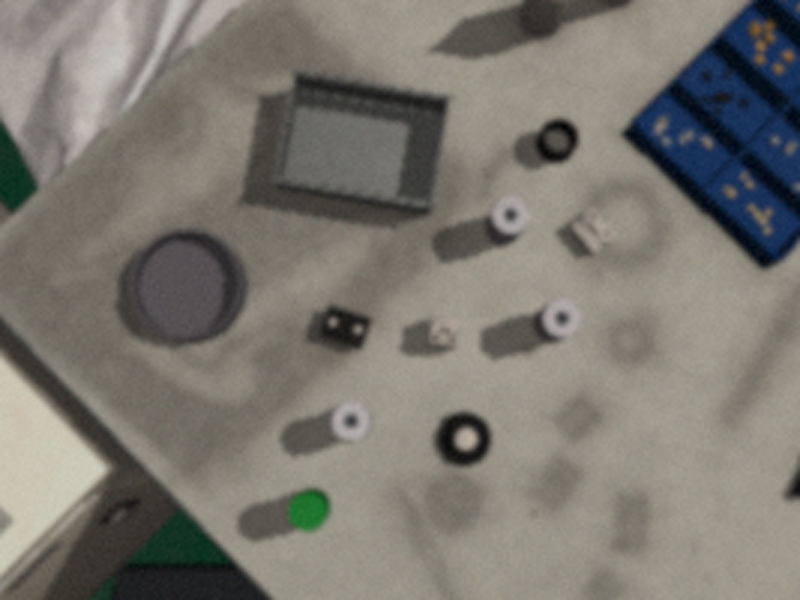

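View pics/scene0.png

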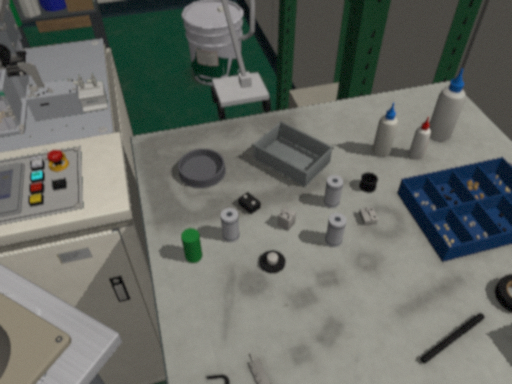

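```bash
cat > h.py <<'E'
import numpy as np,cv2
C={"scene":(462.62,264.528,194.012,np.array([[0.479,0.644,-0.597,-27.184],[-0.878,0.359,-0.318,-498.021],[0.009,0.676,0.737,657.956]])),
}
def ray(d,px):
    v=np.array([(px[0]-d["cx"])/d["fx"],-(px[1]-d["cy"])/d["fy"],-1.])
    E=np.array(d["extrinsics"]);return E[:3,3],E[:3,:3]@v
def at(d,px,z):
    o,v=ray(d,px);return (o+v*(z-o[2])/v[2])[:2]
def proj(d,P):
    E=np.array(d["extrinsics"]);q=E[:3,:3].T@(np.array(P,float)-E[:3,3])
    return np.array([d["cx"]+d["fx"]*q[0]/-q[2],d["cy"]-d["fy"]*q[1]/-q[2]])
E
python3 - <<'E'
from bench import *
from h import *
t=snapshot("top");s=snapshot("scene")
T=lambda u,v:(120+u/3,100+v/3)
S=lambda u,v:(140+u/2.5,100+v/2.5)
L=[("rollA",(510,215),(487,203),60),("rollB",(561,319),(494,299),60),("rollC",(350,421),(224,285),60),
("hub",(466,438),(331,393),18),("black",(345,327),(274,255),19),("tall",(442,331),(367,284),31),("low",(590,232),(572,285),15),("loupe",(558,139),(573,191),26),
("potrim",(182,286),(155,165),22),("green",(309,510),(126,336),60)]
for c in [(297,74,352,58),(447,97,480,122),(430,211,413,210),(247,203,284,112)]: L.append(("bin",(c[0],c[1]),(c[2],c[3]),42))
for n,a,b,z in L:
    a=T(*a);b=S(*b);print(n,at(t,a,z).round(1),at(s,b,z).round(1))
E
```

```text
rollA [ 545.  -337.6] [ 546.2 -335.9]
rollB [ 462.9 -376. ] [ 465.5 -374.8]
rollC [ 384.9 -212.6] [ 388.2 -210.6]
hub [ 371.2 -304.3] [ 371.8 -302.1]
black [ 460.7 -207. ] [ 459.2 -208. ]
tall [ 456.2 -285. ] [ 458.3 -284.7]
low [ 539.6 -409.2] [ 542.4 -410.1]
loupe [ 615.7 -382.5] [ 623.1 -379.6]
potrim [493.9 -75.3] [493.5 -80.2]
green [ 318.5 -181.9] [ 320.5 -177.8]
bin [ 665.1 -168. ] [ 665.6 -165.5]
bin [ 646.2 -289.9] [ 644.  -291.2]
bin [ 551.8 -275.5] [ 530.1 -286. ]
bin [ 558.2 -129.2] [ 578.2 -149.3]
```

```bash
cat > go.py <<'E'
import json,sys,os,numpy as np
# commanded state
f='cmd.json'
c=json.load(open(f)) if os.path.exists(f) else [244.527,547.917,404.692,155.947]
def delta(c,t):
    p=np.radians(c[3]);d=np.array(t[:3])-np.array(c[:3])
    dx=d[0]*np.cos(p)+d[1]*np.sin(p); dy=d[0]*np.sin(p)-d[1]*np.cos(p)
    dpsi=t[3]-c[3]
    return [round(float(v),1) for v in(dx,dy,-d[2])]+[round(float(-np.radians(dpsi)),3)]
def apply(c,m):
    p=np.radians(c[3])
    return [c[0]+m[0]*np.cos(p)+m[1]*np.sin(p),c[1]+m[0]*np.sin(p)-m[1]*np.cos(p),c[2]-m[2],c[3]-np.degrees(m[3])]
ts=[[float(v) for v in a.split(',')] for a in sys.argv[1:]]
for t in ts:   # all relative to the call's start pose
    m=delta(c,t);n=int(np.ceil(max(np.linalg.norm(m[:3])/50,abs(np.degrees(m[3]))/8.59)));print(m,'rows>=',n)
if ts: json.dump(apply(c,m),open(f,'w'))
print(json.load(open(f)) if os.path.exists(f) else c)
E
python3 go.py 450,100,400,120
```

```text
[-370.2, -325.3, 4.7, 0.627] rows>= 10
[449.9958304558631, 99.97650204173351, 399.992, 120.02254624529738]
```

>>> arm_command(
  plan=[
    {"dx": -370.2,"dy": -325.3,"dz": 4.7,"wz": 0.627,"jaw": 0},
    {"dx": -370.2,"dy": -325.3,"dz": 4.7,"wz": 0.627,"jaw": 0},
    {"dx": -370.2,"dy": -325.3,"dz": 4.7,"wz": 0.627,"jaw": 0},
    {"dx": -370.2,"dy": -325.3,"dz": 4.7,"wz": 0.627,"jaw": 0},
    {"dx": -370.2,"dy": -325.3,"dz": 4.7,"wz": 0.627,"jaw": 0},
    {"dx": -370.2,"dy": -325.3,"dz": 4.7,"wz": 0.627,"jaw": 0},
    {"dx": -370.2,"dy": -325.3,"dz": 4.7,"wz": 0.627,"jaw": 0},
    {"dx": -370.2,"dy": -325.3,"dz": 4.7,"wz": 0.627,"jaw": 0},
    {"dx": -370.2,"dy": -325.3,"dz": 4.7,"wz": 0.627,"jaw": 0},
    {"dx": -370.2,"dy": -325.3,"dz": 4.7,"wz": 0.627,"jaw": 0},
    {"dx": -370.2,"dy": -325.3,"dz": 4.7,"wz": 0.627,"jaw": 0},
    {"dx": -370.2,"dy": -325.3,"dz": 4.7,"wz": 0.627,"jaw": 0},
  ],
  squeeze=40,
)

```text
invalid input
```

```bash
python3 go.py 460,-250,400,120
```

```text
[-308.0, -166.4, -0.0, 0.0] rows>= 8
[460.0269044181281, -249.95540212701124, 399.992, 120.02254624529738]
```

>>> arm_command(
  plan=[
    {"dx": -370.2,"dy": -325.3,"dz": 4.7,"wz": 0.627,"jaw": 0},
    {"dx": -370.2,"dy": -325.3,"dz": 4.7,"wz": 0.627,"jaw": 0},
  ],
)

```text
invalid input
```

```bash
python3 -c "
from bench import *
s=sense();print(s['time'],s['tool_pos'],s['tcp_rot'])"
```

```text
1.0 [244.53422724 547.92499136 404.7225848 ] [ 1.79996573e+02 -3.76827408e-04  1.55946910e+02]
```

>>> arm_command(
  plan=[
    {"jaw": 0.0,"dx": -100.0,"dy": -80.0,"dz": 0.0,"wx": 0.0,"wy": 0.0,"wz": 0.2},
    {"jaw": 0.0,"dx": -100.0,"dy": -80.0,"dz": 0.0,"wx": 0.0,"wy": 0.0,"wz": 0.2},
  ],
)

```text
time: 1.2
tool_pos: [290.2, 458.7, 404.1]
tcp_rot: [-180.0, 0.0, 144.3]
ft_force: [1.3, 0.2, 0.5]
finger_gap: 85.7
```

```bash
python3 -c "
from bench import *
s=sense();print(s['time'],s['tool_pos'],s['tcp_rot'])"
```

```text
1.2 [290.1551867  458.65712172 404.10019823] [-1.79959039e+02  7.51560899e-03  1.44342698e+02]
```

```bash
python3 - <<'E'
import json,numpy as np
p=np.radians(155.947);a,b=-78.09,-62.47
c=[244.527+a*np.cos(p)+b*np.sin(p),547.917+a*np.sin(p)-b*np.cos(p),404.692,155.947-np.degrees(.2)]
print(c);json.dump(c,open('cmd.json','w'))
E
python3 go.py 450,100,400,120
```

```text
[np.float64(290.37473597345905), np.float64(459.0433025068273), 404.692, np.float64(144.48784409738354)]
[-338.5, -199.5, 4.7, 0.427] rows>= 8
[450.0264334456065, 100.02542621894389, 399.992, 120.02254624529739]
```

>>> arm_command(
  plan=[
    {"jaw": 0.0,"dx": -338.5,"dy": -199.5,"dz": 4.7,"wx": 0.0,"wy": 0.0,"wz": 0.427},
    {"jaw": 0.0,"dx": -338.5,"dy": -199.5,"dz": 4.7,"wx": 0.0,"wy": 0.0,"wz": 0.427},
    {"jaw": 0.0,"dx": -338.5,"dy": -199.5,"dz": 4.7,"wx": 0.0,"wy": 0.0,"wz": 0.427},
    {"jaw": 0.0,"dx": -338.5,"dy": -199.5,"dz": 4.7,"wx": 0.0,"wy": 0.0,"wz": 0.427},
    {"jaw": 0.0,"dx": -338.5,"dy": -199.5,"dz": 4.7,"wx": 0.0,"wy": 0.0,"wz": 0.427},
    {"jaw": 0.0,"dx": -338.5,"dy": -199.5,"dz": 4.7,"wx": 0.0,"wy": 0.0,"wz": 0.427},
    {"jaw": 0.0,"dx": -338.5,"dy": -199.5,"dz": 4.7,"wx": 0.0,"wy": 0.0,"wz": 0.427},
    {"jaw": 0.0,"dx": -338.5,"dy": -199.5,"dz": 4.7,"wx": 0.0,"wy": 0.0,"wz": 0.427},
    {"jaw": 0.0,"dx": -338.5,"dy": -199.5,"dz": 4.7,"wx": 0.0,"wy": 0.0,"wz": 0.427},
    {"jaw": 0.0,"dx": -338.5,"dy": -199.5,"dz": 4.7,"wx": 0.0,"wy": 0.0,"wz": 0.427},
  ],
  squeeze=40,
)

```text
time: 2.2
tool_pos: [450.2, 99.2, 400.0]
tcp_rot: [180.0, -0.0, 119.9]
ft_force: [-1.1, -0.1, -0.8]
finger_gap: 85.5
```

```bash
python3 go.py 450,-220,400,120
```

```text
[-277.1, -160.1, -0.0, 0.0] rows>= 7
[450.0516983821291, -220.00022800534322, 399.992, 120.02254624529739]
```

>>> arm_command(
  plan=[
    {"jaw": 0.0,"dx": -277.1,"dy": -160.1,"dz": 0.0,"wx": 0.0,"wy": 0.0,"wz": 0.0},
    {"jaw": 0.0,"dx": -277.1,"dy": -160.1,"dz": 0.0,"wx": 0.0,"wy": 0.0,"wz": 0.0},
    {"jaw": 0.0,"dx": -277.1,"dy": -160.1,"dz": 0.0,"wx": 0.0,"wy": 0.0,"wz": 0.0},
    {"jaw": 0.0,"dx": -277.1,"dy": -160.1,"dz": 0.0,"wx": 0.0,"wy": 0.0,"wz": 0.0},
    {"jaw": 0.0,"dx": -277.1,"dy": -160.1,"dz": 0.0,"wx": 0.0,"wy": 0.0,"wz": 0.0},
    {"jaw": 0.0,"dx": -277.1,"dy": -160.1,"dz": 0.0,"wx": 0.0,"wy": 0.0,"wz": 0.0},
    {"jaw": 0.0,"dx": -277.1,"dy": -160.1,"dz": 0.0,"wx": 0.0,"wy": 0.0,"wz": 0.0},
    {"jaw": 0.0,"dx": -277.1,"dy": -160.1,"dz": 0.0,"wx": 0.0,"wy": 0.0,"wz": 0.0},
    {"jaw": 0.0,"dx": -277.1,"dy": -160.1,"dz": 0.0,"wx": 0.0,"wy": 0.0,"wz": 0.0},
  ],
)

```text
time: 3.1
tool_pos: [450.4, -218.8, 399.9]
tcp_rot: [180.0, -0.1, 120.1]
ft_force: [0.5, 0.2, -0.2]
finger_gap: 85.7
```

Run:
```python
from bench import *
from h import *
d=snapshot("wrist");cv2.imwrite("pics/w1.png",cv2.resize(cv2.cvtColor(d["pixels"],cv2.COLOR_RGB2BGR),(800,600),interpolation=cv2.INTER_CUBIC))
print(d["fx"],d["cx"],d["cy"],np.round(d["extrinsics"],3).tolist())
for n,p in dict(A=(545,-337,60),B=(464,-375,60),C=(386,-212,60),hub=(371,-303,18),tall=(457,-285,31),black=(460,-207,19),low=(541,-409,15),pot=(494,-77,22)).items(): print(n,(proj(d,p)*1.5625).round())
```

```text
288.53862821647607 255.86854476370817 192.79511751517543 [[0.866, -0.481, -0.137, 416.149], [0.5, 0.833, 0.236, -158.534], [0.0, -0.273, 0.962, 369.543], [0.0, 0.0, 0.0, 1.0]]
A [428. 460.]
B [315. 452.]
C [322. 221.]
hub [263. 304.]
tall [365. 342.]
black [417. 258.]
low [381. 487.]
pot [550. 128.]
```

View pics/w1.png

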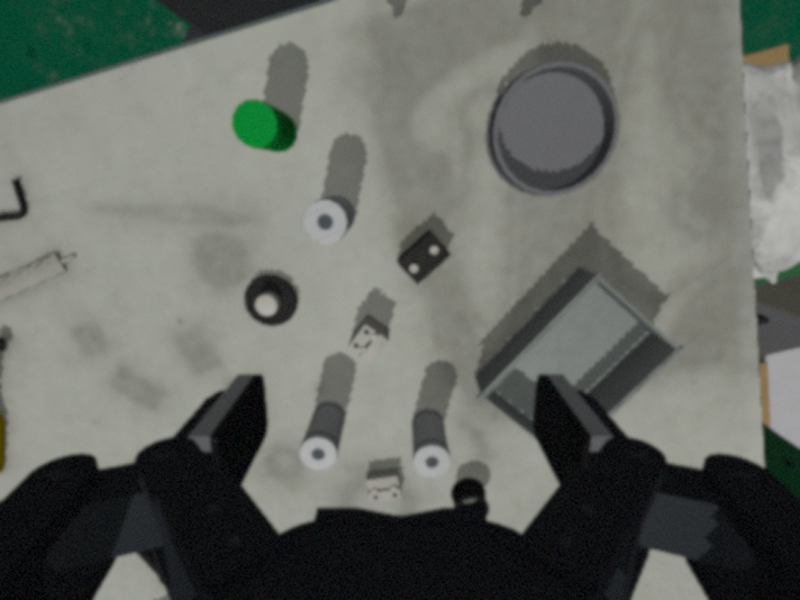

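Run:
```python
from bench import *
from h import *
d=snapshot("wrist");im=cv2.cvtColor(d["pixels"],cv2.COLOR_RGB2BGR)
for n,p,z in [("A",(432,460),60),("B",(319,454),60),("C",(326,221),60),("hub",(266,304),18),("pot",(553.5,128),22),("tall",(371,336),31)]: print(n,at(d,np.array(p)/1.5625,z).round(1))
a=cv2.resize(im[195:235,215:265],(400,320),interpolation=cv2.INTER_CUBIC)
b=cv2.resize(im[165:285,300:440],(400,343),interpolation=cv2.INTER_CUBIC)
o=np.zeros((343,800,3),np.uint8);o[:320,:400]=a;o[:,400:]=b
cv2.imwrite("pics/w1c.png",o)
```

```text
A [ 548.  -334.7]
B [ 467.9 -374.7]
C [ 388.4 -210.3]
hub [ 373.4 -301. ]
pot [496.5 -75.2]
tall [ 458.9 -277.8]
```

View pics/w1c.png

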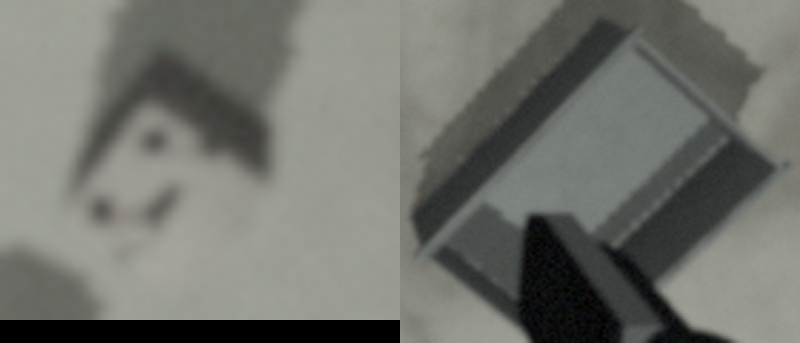

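Run:
```python
from bench import *
from h import *
from scipy.optimize import minimize
D={n:snapshot(n) for n in["wrist","top","scene"]}
w,t=D["wrist"],D["top"]
for p in [(382.2,176.5),(434.8,222.8),(307.7,254.3)]: print("bin w",at(w,p,42).round(1))
for p in [(297,74),(447,97),(430,211),(277,188)]: print("bin t",at(t,(120+p[0]/3,100+p[1]/3),42).round(1))
th=np.radians(np.arange(0,360,6))
G={n:cv2.GaussianBlur(cv2.cvtColor(d["pixels"],cv2.COLOR_RGB2GRAY).astype(np.float32),(0,0),1) for n,d in D.items()}
# pot: overlay
outs=[]
for n in D:
    im=cv2.cvtColor(D[n]["pixels"],cv2.COLOR_RGB2BGR)
    c=proj(D[n],(495,-76.5,22)).astype(int);k=55
    x0,y0=max(c[0]-k,0),max(c[1]-k,0)
    cr=cv2.resize(im[y0:y0+2*k,x0:x0+2*k],(264,264),interpolation=cv2.INTER_CUBIC)
    for r,z,col in[(46,22,(0,0,255)),(42,22,(0,255,0))]:
        for a in th:
            q=(proj(D[n],(495+r*np.cos(a),-76.5+r*np.sin(a),z))-[x0,y0])*264/(2*k)
            cv2.circle(cr,tuple(int(v) for v in q),1,col,-1)
    outs.append(cr)
cv2.imwrite("pics/pot.png",np.hstack(outs))
```

```text
bin w [ 580.  -147.9]
bin w [ 670.3 -162.2]
bin w [ 559.6 -275.4]
bin t [ 665.1 -168. ]
bin t [ 646.2 -289.9]
bin t [ 551.8 -275.5]
bin t [ 570.4 -152.9]
```

View pics/pot.png

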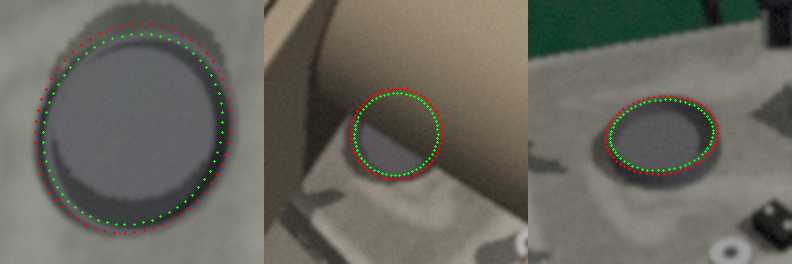

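```bash
python3 go.py 387.5,-211,260,120 387.5,-211,201,120
```

```text
[39.1, -49.7, 140.0, 0.0] rows>= 4
[39.1, -49.7, 199.0, 0.0] rows>= 5
[387.4566945422279, -211.01326554393478, 200.99200000000002, 120.02254624529739]
```

>>> arm_command(
  plan=[
    {"jaw": 0.0,"dx": 39.1,"dy": -49.7,"dz": 140.0,"wx": 0.0,"wy": 0.0,"wz": 0.0},
    {"jaw": 0.0,"dx": 39.1,"dy": -49.7,"dz": 140.0,"wx": 0.0,"wy": 0.0,"wz": 0.0},
    {"jaw": 0.0,"dx": 39.1,"dy": -49.7,"dz": 140.0,"wx": 0.0,"wy": 0.0,"wz": 0.0},
    {"jaw": 0.0,"dx": 39.1,"dy": -49.7,"dz": 140.0,"wx": 0.0,"wy": 0.0,"wz": 0.0},
    {"jaw": 0.0,"dx": 39.1,"dy": -49.7,"dz": 140.0,"wx": 0.0,"wy": 0.0,"wz": 0.0},
    {"jaw": 0.0,"dx": 39.1,"dy": -49.7,"dz": 199.0,"wx": 0.0,"wy": 0.0,"wz": 0.0},
    {"jaw": 0.0,"dx": 39.1,"dy": -49.7,"dz": 199.0,"wx": 0.0,"wy": 0.0,"wz": 0.0},
    {"jaw": 1.0,"dx": 39.1,"dy": -49.7,"dz": 199.0,"wx": 0.0,"wy": 0.0,"wz": 0.0},
    {"jaw": 1.0,"dx": 39.1,"dy": -49.7,"dz": 199.0,"wx": 0.0,"wy": 0.0,"wz": 0.0},
    {"jaw": 1.0,"dx": 39.1,"dy": -49.7,"dz": 199.0,"wx": 0.0,"wy": 0.0,"wz": 0.0},
    {"jaw": 1.0,"dx": 39.1,"dy": -49.7,"dz": 199.0,"wx": 0.0,"wy": 0.0,"wz": 0.0},
    {"jaw": 1.0,"dx": 39.1,"dy": -49.7,"dz": 199.0,"wx": 0.0,"wy": 0.0,"wz": 0.0},
  ],
  squeeze=40,
)

```text
time: 4.55
tool_pos: [388.5, -211.7, 203.0]
tcp_rot: [179.9, 0.2, 120.0]
ft_force: [-0.5, 0.1, 7.5]
finger_gap: 29.1
```

Run:
```python
from bench import *
from h import *
d=snapshot("wrist");cv2.imwrite("pics/w2.png",cv2.cvtColor(d["pixels"],cv2.COLOR_RGB2BGR))
s=sense();print(s['finger_gap'],s['ft_force'])
```

```text
29.068060367029723 [-0.71539508  0.15534914  7.43611665]
```

View pics/w2.png

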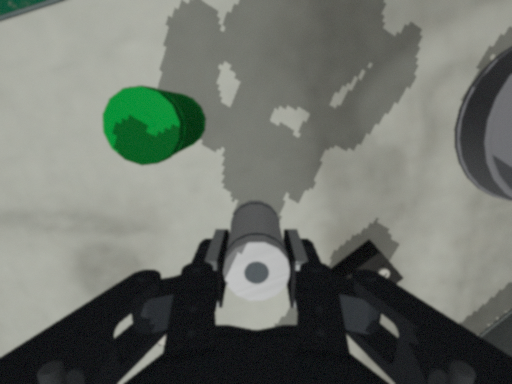

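```bash
python3 go.py 387.5,-211,290,120 483.5,-57.1,290,120; python3 go.py  483.5,-57.1,207.5,120
```

```text
[-0.0, 0.0, -89.0, 0.0] rows>= 2
[85.2, 160.2, -89.0, 0.0] rows>= 5
[483.5334019395694, -57.090082443773966, 289.992, 120.02254624529739]
[0.0, -0.0, 82.5, 0.0] rows>= 2
[483.5334019395694, -57.090082443773966, 207.49200000000002, 120.02254624529739]
```

>>> arm_command(
  plan=[
    {"jaw": 1.0,"dx": 0.0,"dy": 0.0,"dz": -45.0,"wx": 0.0,"wy": 0.0,"wz": 0.0},
    {"jaw": 1.0,"dx": 0.0,"dy": 0.0,"dz": -89.0,"wx": 0.0,"wy": 0.0,"wz": 0.0},
    {"jaw": 1.0,"dx": 15.0,"dy": 28.0,"dz": -89.0,"wx": 0.0,"wy": 0.0,"wz": 0.0},
    {"jaw": 1.0,"dx": 35.0,"dy": 66.0,"dz": -89.0,"wx": 0.0,"wy": 0.0,"wz": 0.0},
    {"jaw": 1.0,"dx": 57.0,"dy": 107.0,"dz": -89.0,"wx": 0.0,"wy": 0.0,"wz": 0.0},
    {"jaw": 1.0,"dx": 77.0,"dy": 145.0,"dz": -89.0,"wx": 0.0,"wy": 0.0,"wz": 0.0},
    {"jaw": 1.0,"dx": 85.2,"dy": 160.2,"dz": -89.0,"wx": 0.0,"wy": 0.0,"wz": 0.0},
    {"jaw": 1.0,"dx": 85.2,"dy": 160.2,"dz": -89.0,"wx": 0.0,"wy": 0.0,"wz": 0.0},
    {"jaw": 1.0,"dx": 85.2,"dy": 160.2,"dz": -89.0,"wx": 0.0,"wy": 0.0,"wz": 0.0},
  ],
)

```text
time: 5.5
tool_pos: [483.5, -57.0, 290.3]
tcp_rot: [-180.0, 0.0, 120.1]
ft_force: [-0.1, -0.6, -1.2]
finger_gap: 28.9
```

Run:
```python
from bench import *
from h import *
d=snapshot("wrist");cv2.imwrite("pics/w3.png",cv2.cvtColor(d["pixels"],cv2.COLOR_RGB2BGR))
s=sense();print(s['finger_gap'],s['ft_force'],s['tool_pos'])
```

```text
29.1229963099808 [ 0.00634494  0.08756341 -1.4142286 ] [483.25905966 -57.53484941 290.14080153]
```

View pics/w3.png

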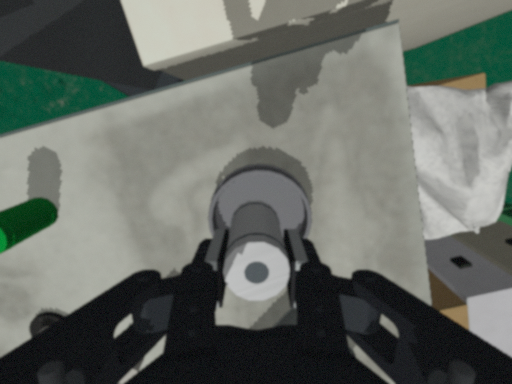

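Run:
```python
from bench import *
from h import *
d=snapshot("wrist")
im=cv2.cvtColor(d["pixels"],cv2.COLOR_RGB2BGR)[140:300,180:340];im=cv2.resize(im,(640,640),interpolation=cv2.INTER_CUBIC)[:600]
for r,z,col in[(46,22,(0,0,255)),(42,22,(0,255,0)),(42,4,(255,0,0))]:
  for a in np.radians(np.arange(0,360,5)):
    q=(proj(d,(495+r*np.cos(a),-77+r*np.sin(a),z))-[180,140])*4
    cv2.circle(im,tuple(int(v) for v in q),1,col,-1)
cv2.imwrite("pics/w3b.png",im)
```

```text
(no output)
```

View pics/w3b.png

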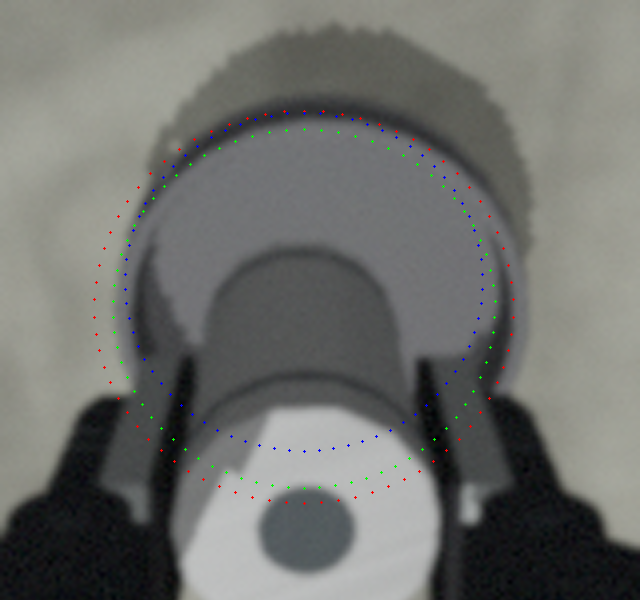

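Run:
```python
from bench import *
from h import *
d=snapshot("wrist");s=sense();p=s['tool_pos']
print((proj(d,(p[0],p[1],147))-[180,140])*4, at(d,(180+307/4,140+530/4),147),p)
# radial edge profiles for pot
g=cv2.cvtColor(d["pixels"],cv2.COLOR_RGB2GRAY).astype(float)
for y in (255,285,310):
  print(y,[int(g[140+y//4,180+x]) for x in range(24,56)],[int(g[140+y//4,180+x]) for x in range(114,140)])
for x in (260,300,340): print(x,[int(g[140+y,180+x//4]) for y in range(14,40)])
```

```text
[299.39844845 535.64598368] [483.52422711 -56.92971629] [483.14880952 -57.95831149 290.10724666]
255 [157, 157, 157, 158, 157, 153, 141, 122, 110, 110, 109, 96, 78, 69, 80, 96, 111, 115, 115, 114, 114, 115, 116, 115, 115, 116, 115, 117, 116, 115, 114, 117] [114, 113, 113, 116, 112, 112, 113, 112, 110, 102, 89, 90, 104, 112, 110, 103, 100, 109, 125, 135, 139, 139, 140, 143, 144, 145]
285 [150, 150, 150, 150, 146, 132, 117, 113, 105, 90, 68, 50, 60, 68, 72, 77, 95, 109, 113, 115, 115, 115, 115, 114, 114, 117, 116, 115, 113, 108, 99, 83] [113, 113, 114, 115, 113, 112, 115, 115, 114, 109, 95, 77, 62, 74, 93, 109, 111, 116, 128, 138, 141, 140, 139, 141, 143, 145]
310 [149, 149, 150, 146, 137, 123, 115, 107, 97, 70, 49, 46, 53, 62, 67, 71, 66, 73, 76, 90, 102, 111, 115, 115, 113, 115, 111, 104, 90, 82, 76, 79] [115, 115, 114, 113, 113, 113, 113, 113, 113, 107, 90, 63, 54, 64, 87, 105, 109, 111, 117, 131, 137, 143, 140, 139, 142, 144]
260 [100, 102, 102, 103, 100, 103, 102, 102, 104, 104, 96, 88, 77, 63, 50, 48, 57, 77, 95, 109, 114, 116, 115, 115, 115, 113]
300 [90, 93, 91, 90, 92, 92, 95, 94, 91, 81, 72, 60, 56, 50, 57, 76, 98, 112, 114, 116, 114, 114, 115, 115, 115, 114]
340 [93, 92, 94, 94, 96, 93, 94, 93, 89, 80, 69, 63, 52, 49, 52, 72, 98, 109, 116, 116, 117, 115, 113, 113, 113, 114]
```

```bash
python3 - <<'E'
import json
json.dump([483.533,-57.09,289.992,120.0225],open('cmd.json','w'))
E
python3 go.py 486.5,-57.1,289.99,120.02 486.5,-57.1,230,120.02 486.5,-57.1,207.5,120.02
```

```text
[-1.5, 2.6, 0.0, 0.0] rows>= 1
[-1.5, 2.6, 60.0, 0.0] rows>= 2
[-1.5, 2.6, 82.5, 0.0] rows>= 2
[486.53466544065725, -57.087859354279786, 207.49200000000002, 120.0225]
```

>>> arm_command(
  plan=[
    {"jaw": 1.0,"dx": -1.5,"dy": 2.6,"dz": 5.0,"wx": 0.0,"wy": 0.0,"wz": 0.0},
    {"jaw": 1.0,"dx": -1.5,"dy": 2.6,"dz": 30.0,"wx": 0.0,"wy": 0.0,"wz": 0.0},
    {"jaw": 1.0,"dx": -1.5,"dy": 2.6,"dz": 55.0,"wx": 0.0,"wy": 0.0,"wz": 0.0},
    {"jaw": 1.0,"dx": -1.5,"dy": 2.6,"dz": 70.0,"wx": 0.0,"wy": 0.0,"wz": 0.0},
    {"jaw": 1.0,"dx": -1.5,"dy": 2.6,"dz": 77.0,"wx": 0.0,"wy": 0.0,"wz": 0.0},
    {"jaw": 1.0,"dx": -1.5,"dy": 2.6,"dz": 82.5,"wx": 0.0,"wy": 0.0,"wz": 0.0},
    {"jaw": 1.0,"dx": -1.5,"dy": 2.6,"dz": 82.5,"wx": 0.0,"wy": 0.0,"wz": 0.0},
    {"jaw": 1.0,"dx": -1.5,"dy": 2.6,"dz": 82.5,"wx": 0.0,"wy": 0.0,"wz": 0.0},
  ],
)

```text
time: 6.45
tool_pos: [487.0, -57.3, 208.2]
tcp_rot: [179.9, 0.0, 120.0]
ft_force: [0.2, 0.2, -1.7]
finger_gap: 29.1
```

Run:
```python
from bench import *
from h import *
d=snapshot("wrist");cv2.imwrite("pics/w4.png",cv2.cvtColor(d["pixels"],cv2.COLOR_RGB2BGR))
s=sense();print(s['finger_gap'],s['ft_force'],s['tool_pos'])
```

```text
29.112362224349393 [ 0.06681618 -0.86446401 -0.52814603] [487.046763   -57.27608734 208.31262062]
```

View pics/w4.png

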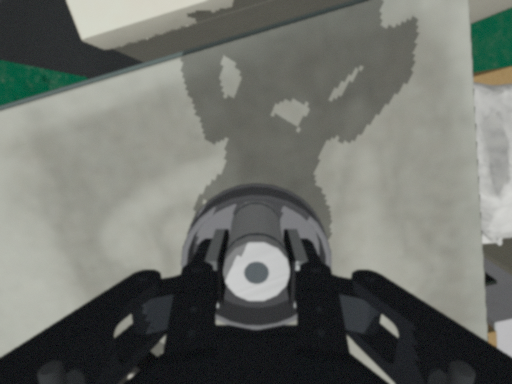

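>>> arm_command(
  plan=[
    {"jaw": 1.0,"dx": 0.0,"dy": 0.0,"dz": 1.0,"wx": 0.0,"wy": 0.0,"wz": 0.0},
    {"jaw": 1.0,"dx": 0.0,"dy": 0.0,"dz": 1.0,"wx": 0.0,"wy": 0.0,"wz": 0.0},
    {"jaw": 0.4,"dx": 0.0,"dy": 0.0,"dz": 1.0,"wx": 0.0,"wy": 0.0,"wz": 0.0},
    {"jaw": 0.4,"dx": 0.0,"dy": 0.0,"dz": 1.0,"wx": 0.0,"wy": 0.0,"wz": 0.0},
    {"jaw": 0.4,"dx": 0.0,"dy": 0.0,"dz": 1.0,"wx": 0.0,"wy": 0.0,"wz": 0.0},
    {"jaw": 0.4,"dx": 0.0,"dy": 0.0,"dz": -40.0,"wx": 0.0,"wy": 0.0,"wz": 0.0},
    {"jaw": 0.4,"dx": 0.0,"dy": 0.0,"dz": -85.0,"wx": 0.0,"wy": 0.0,"wz": 0.0},
    {"jaw": 0.2,"dx": 0.0,"dy": 0.0,"dz": -120.0,"wx": 0.0,"wy": 0.0,"wz": 0.0},
    {"jaw": 0.2,"dx": 0.0,"dy": 0.0,"dz": -120.0,"wx": 0.0,"wy": 0.0,"wz": 0.0},
  ],
)

```text
time: 7.4
tool_pos: [488.6, -57.5, 334.0]
tcp_rot: [179.6, 0.4, 120.0]
ft_force: [0.4, 0.6, -0.0]
finger_gap: 68.5
```

```bash
python3 - <<'E'
import json
json.dump([486.535,-57.088,327.492,120.0225],open('cmd.json','w'))
E
python3 - <<'E'
from bench import *
from h import *
d=snapshot("wrist")
im=cv2.cvtColor(d["pixels"],cv2.COLOR_RGB2BGR);cv2.imwrite("pics/w5.png",im)
s=sense();print(s['finger_gap'],s['ft_force'],s['tool_pos'])
E
python3 go.py 530,-200,327.492,180;python3 go.py 548,-335.5,250,180 548,-335.5,201,180
```

```text
68.26516369345971 [-0.39225196 -0.23448472 -1.72451304] [487.75152951 -57.34644994 331.01986812]
[-145.5, -33.9, -0.0, -1.047] rows>= 7
[529.9828744278292, -200.02764533222958, 327.492, 180.0111811501972]
[-18.0, -135.5, 77.5, 0.0] rows>= 4
[-18.0, -135.5, 126.5, 0.0] rows>= 4
[548.0093166233482, -335.52413009021734, 200.99200000000002, 180.0111811501972]
```

View pics/w5.png

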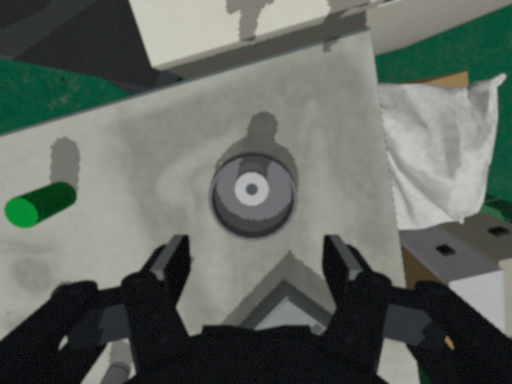

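>>> arm_command(
  plan=[
    {"jaw": 0.2,"dx": -145.5,"dy": -33.9,"dz": 0.0,"wx": 0.0,"wy": 0.0,"wz": -1.047},
    {"jaw": 0.2,"dx": -145.5,"dy": -33.9,"dz": 0.0,"wx": 0.0,"wy": 0.0,"wz": -1.047},
    {"jaw": 0.2,"dx": -145.5,"dy": -33.9,"dz": 0.0,"wx": 0.0,"wy": 0.0,"wz": -1.047},
    {"jaw": 0.2,"dx": -145.5,"dy": -33.9,"dz": 0.0,"wx": 0.0,"wy": 0.0,"wz": -1.047},
    {"jaw": 0.2,"dx": -145.5,"dy": -33.9,"dz": 0.0,"wx": 0.0,"wy": 0.0,"wz": -1.047},
    {"jaw": 0.2,"dx": -145.5,"dy": -33.9,"dz": 0.0,"wx": 0.0,"wy": 0.0,"wz": -1.047},
    {"jaw": 0.2,"dx": -145.5,"dy": -33.9,"dz": 0.0,"wx": 0.0,"wy": 0.0,"wz": -1.047},
    {"jaw": 0.2,"dx": -145.5,"dy": -33.9,"dz": 0.0,"wx": 0.0,"wy": 0.0,"wz": -1.047},
    {"jaw": 0.2,"dx": -145.5,"dy": -33.9,"dz": 0.0,"wx": 0.0,"wy": 0.0,"wz": -1.047},
    {"jaw": 0.2,"dx": -145.5,"dy": -33.9,"dz": 0.0,"wx": 0.0,"wy": 0.0,"wz": -1.047},
  ],
)

```text
time: 8.45
tool_pos: [529.8, -199.9, 326.8]
tcp_rot: [180.0, -0.1, 179.8]
ft_force: [-0.5, -0.2, -0.0]
finger_gap: 68.3
```

Run:
```python
from bench import *
from h import *
d=snapshot("wrist")
im=cv2.cvtColor(d["pixels"],cv2.COLOR_RGB2BGR);cv2.imwrite("pics/w6.png",cv2.resize(im,(800,600),interpolation=cv2.INTER_CUBIC))
s=sense();print(s['finger_gap'],s['tcp_rot'],s['tool_pos'])
# roller C top in pot now and bin
print(proj(d,(615,-219,42))*1.5625)
```

```text
68.45922018370898 [ 1.79985486e+02 -3.24112768e-02  1.79856115e+02] [ 529.88630084 -199.90947066  327.05866596]
[370.10103915 425.1429326 ]
```

View pics/w6.png

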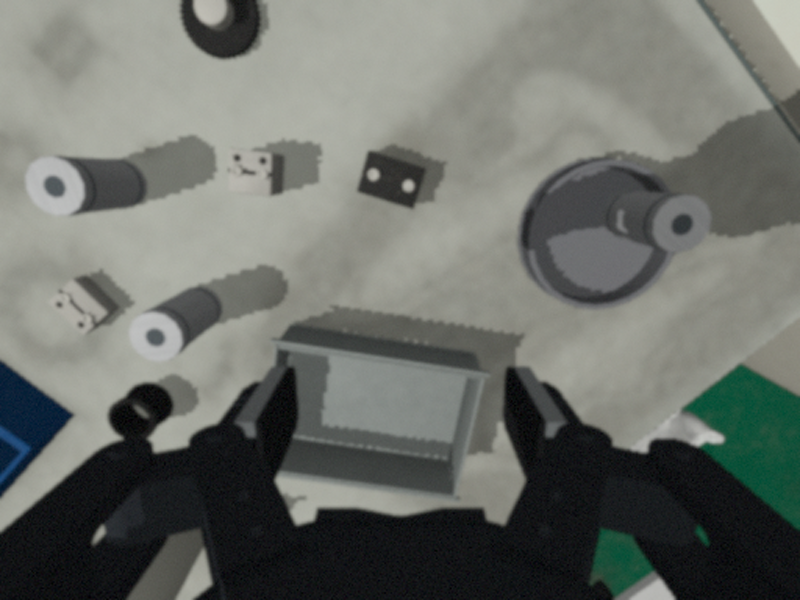

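Run:
```python
from bench import *
from h import *
d=snapshot("wrist")
for p in [(276,342),(489,374),(458,497)]: print(at(d,np.array(p)/1.5625,42).round(1))
print("A",at(d,np.array((156,337))/1.5625,60),"B",at(d,np.array((55,186))/1.5625,60))
im=cv2.cvtColor(d["pixels"],cv2.COLOR_RGB2BGR)[85:135,135:215]
cv2.imwrite("pics/w6c.png",cv2.resize(im,(800,500),interpolation=cv2.INTER_CUBIC))
```

```text
[ 558.6 -274.6]
[ 580.1 -145.1]
[ 669.9 -161.3]
A [ 548.47464522 -336.02825416] B [ 466.64077876 -375.04483419]
```

View pics/w6c.png

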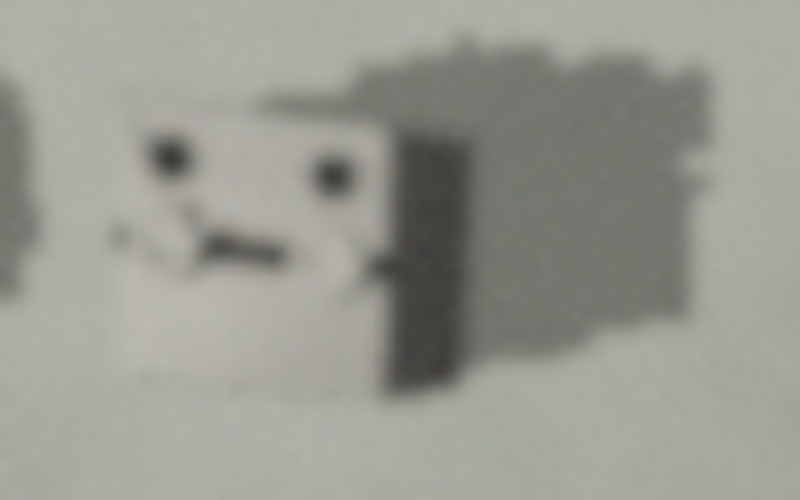

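Run:
```python
from bench import *
from h import *
d=snapshot("wrist")
c=[at(d,(135+a/10,85+b/10),30) for a,b in[(125,100),(395,130),(388,390),(115,370)]]
for q in c: print(q.round(1))
print(np.mean(c,0))
for i in range(4):
  e=c[(i+1)%4]-c[i];print(np.hypot(*e).round(1),np.degrees(np.arctan2(e[1],e[0])).round(1))
```

```text
[ 447.4 -294.7]
[ 450.  -271.2]
[ 472.3 -273.6]
[ 470.5 -298. ]
[ 460.04386938 -284.41214975]
23.6 83.8
22.4 -6.2
24.5 -94.2
23.2 171.8
```

>>> arm_command(
  plan=[
    {"jaw": 0.2,"dx": -18.3,"dy": -135.8,"dz": 77.5,"wx": 0.0,"wy": 0.0,"wz": 0.0},
    {"jaw": 0.2,"dx": -18.3,"dy": -135.8,"dz": 77.5,"wx": 0.0,"wy": 0.0,"wz": 0.0},
    {"jaw": 0.2,"dx": -18.3,"dy": -135.8,"dz": 77.5,"wx": 0.0,"wy": 0.0,"wz": 0.0},
    {"jaw": 0.2,"dx": -18.3,"dy": -135.8,"dz": 77.5,"wx": 0.0,"wy": 0.0,"wz": 0.0},
    {"jaw": 0.2,"dx": -18.3,"dy": -135.8,"dz": 77.5,"wx": 0.0,"wy": 0.0,"wz": 0.0},
    {"jaw": 0.2,"dx": -18.3,"dy": -135.8,"dz": 126.5,"wx": 0.0,"wy": 0.0,"wz": 0.0},
    {"jaw": 0.2,"dx": -18.3,"dy": -135.8,"dz": 126.5,"wx": 0.0,"wy": 0.0,"wz": 0.0},
    {"jaw": 1.0,"dx": -18.3,"dy": -135.8,"dz": 126.5,"wx": 0.0,"wy": 0.0,"wz": 0.0},
    {"jaw": 1.0,"dx": -18.3,"dy": -135.8,"dz": 126.5,"wx": 0.0,"wy": 0.0,"wz": 0.0},
    {"jaw": 1.0,"dx": -18.3,"dy": -135.8,"dz": 126.5,"wx": 0.0,"wy": 0.0,"wz": 0.0},
    {"jaw": 1.0,"dx": -18.3,"dy": -135.8,"dz": 126.5,"wx": 0.0,"wy": 0.0,"wz": 0.0},
    {"jaw": 1.0,"dx": -18.3,"dy": -135.8,"dz": 126.5,"wx": 0.0,"wy": 0.0,"wz": 0.0},
  ],
)

```text
time: 9.8
tool_pos: [549.6, -336.1, 204.4]
tcp_rot: [-179.9, 0.2, -180.0]
ft_force: [-1.2, 1.9, 7.5]
finger_gap: 29.2
```

```bash
python3 - <<'E'
import json
json.dump([548.3,-335.83,200.992,180.011],open('cmd.json','w'))
E
python3 - <<'E'
from bench import *
from h import *
d=snapshot("wrist")
im=cv2.cvtColor(d["pixels"],cv2.COLOR_RGB2BGR);cv2.imwrite("pics/w7.png",im)
s=sense();print(s['finger_gap'],s['ft_force'],s['tool_pos'])
E
python3 go.py 548.3,-335.83,290,180.011; python3 go.py 521,-77,290,180.011
```

```text
29.195249211496574 [-0.81022216  3.25935627  7.77323025] [ 549.57570542 -336.08597481  204.41382941]
[-0.0, 0.0, -89.0, -0.0] rows>= 2
[548.3, -335.83, 289.99199999999996, 180.011]
[27.3, 258.8, -0.0, -0.0] rows>= 6
[520.9503144702808, -77.03524599322827, 289.99199999999996, 180.011]
```

View pics/w7.png

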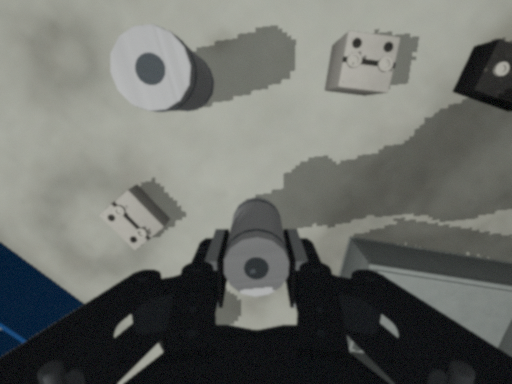

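>>> arm_command(
  plan=[
    {"jaw": 1.0,"dx": 0.0,"dy": 0.0,"dz": -45.0,"wx": 0.0,"wy": 0.0,"wz": 0.0},
    {"jaw": 1.0,"dx": 0.0,"dy": 0.0,"dz": -89.0,"wx": 0.0,"wy": 0.0,"wz": 0.0},
    {"jaw": 1.0,"dx": 3.0,"dy": 28.0,"dz": -89.0,"wx": 0.0,"wy": 0.0,"wz": 0.0},
    {"jaw": 1.0,"dx": 7.5,"dy": 70.0,"dz": -89.0,"wx": 0.0,"wy": 0.0,"wz": 0.0},
    {"jaw": 1.0,"dx": 12.0,"dy": 115.0,"dz": -89.0,"wx": 0.0,"wy": 0.0,"wz": 0.0},
    {"jaw": 1.0,"dx": 17.0,"dy": 160.0,"dz": -89.0,"wx": 0.0,"wy": 0.0,"wz": 0.0},
    {"jaw": 1.0,"dx": 22.0,"dy": 205.0,"dz": -89.0,"wx": 0.0,"wy": 0.0,"wz": 0.0},
    {"jaw": 1.0,"dx": 26.0,"dy": 240.0,"dz": -89.0,"wx": 0.0,"wy": 0.0,"wz": 0.0},
    {"jaw": 1.0,"dx": 27.3,"dy": 258.8,"dz": -89.0,"wx": 0.0,"wy": 0.0,"wz": 0.0},
    {"jaw": 1.0,"dx": 27.3,"dy": 258.8,"dz": -89.0,"wx": 0.0,"wy": 0.0,"wz": 0.0},
    {"jaw": 1.0,"dx": 27.3,"dy": 258.8,"dz": -89.0,"wx": 0.0,"wy": 0.0,"wz": 0.0},
  ],
)

```text
time: 10.95
tool_pos: [521.3, -76.9, 291.3]
tcp_rot: [-179.9, 0.1, -179.9]
ft_force: [-1.3, 0.0, -1.9]
finger_gap: 28.8
```

Run:
```python
from bench import *
from h import *
d=snapshot("wrist")
im=cv2.cvtColor(d["pixels"],cv2.COLOR_RGB2BGR)
s=sense();print(s['finger_gap'],s['ft_force'],s['tool_pos'])
im=cv2.resize(im[110:300,160:400],(760,600),interpolation=cv2.INTER_CUBIC)
k=760/240
for r,z,cx,cy,col in[(46,22,498,-77,(0,0,255)),(15,64,487,-57.3,(0,255,0)),(15,4,521,-77,(255,0,0))]:
  for a in np.radians(np.arange(0,360,8)):
    q=(proj(d,(cx+r*np.cos(a),cy+r*np.sin(a),z))-[160,110])*k
    cv2.circle(im,tuple(int(v) for v in q),1,col,-1)
cv2.imwrite("pics/w8.png",im)
```

```text
28.881109021210122 [ 0.82123435 -0.32898319 -1.80135819] [521.27647828 -77.52262404 291.03433842]
```

View pics/w8.png

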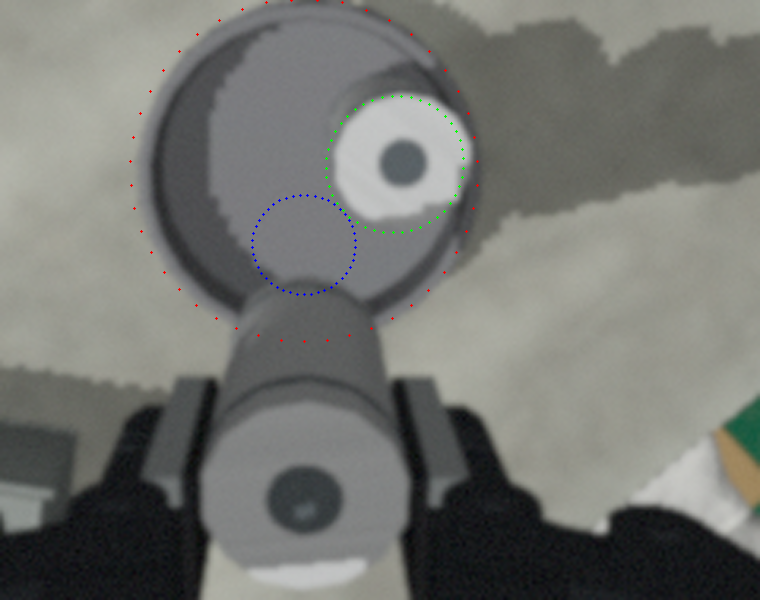

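>>> arm_command(
  plan=[
    {"jaw": 1.0,"dx": 0.0,"dy": 0.0,"dz": 20.0,"wx": 0.0,"wy": 0.0,"wz": 0.0},
    {"jaw": 1.0,"dx": 0.0,"dy": 0.0,"dz": 45.0,"wx": 0.0,"wy": 0.0,"wz": 0.0},
    {"jaw": 1.0,"dx": 0.0,"dy": 0.0,"dz": 65.0,"wx": 0.0,"wy": 0.0,"wz": 0.0},
    {"jaw": 1.0,"dx": 0.0,"dy": 0.0,"dz": 76.0,"wx": 0.0,"wy": 0.0,"wz": 0.0},
    {"jaw": 1.0,"dx": 0.0,"dy": 0.0,"dz": 82.0,"wx": 0.0,"wy": 0.0,"wz": 0.0},
    {"jaw": 1.0,"dx": 0.0,"dy": 0.0,"dz": 82.0,"wx": 0.0,"wy": 0.0,"wz": 0.0},
    {"jaw": 1.0,"dx": 0.0,"dy": 0.0,"dz": 82.0,"wx": 0.0,"wy": 0.0,"wz": 0.0},
  ],
)

```text
time: 11.7
tool_pos: [521.5, -77.6, 208.9]
tcp_rot: [-180.0, 0.1, 180.0]
ft_force: [0.3, 0.5, -1.0]
finger_gap: 28.7
```

Run:
```python
from bench import *
from h import *
d=snapshot("wrist")
im=cv2.cvtColor(d["pixels"],cv2.COLOR_RGB2BGR);cv2.imwrite("pics/w9.png",im)
s=sense();print(s['finger_gap'],s['ft_force'],s['tool_pos'])
```

```text
28.91046420730338 [ 0.55979361  0.95726783 -1.55523599] [521.44274948 -77.52241549 208.78531826]
```

View pics/w9.png

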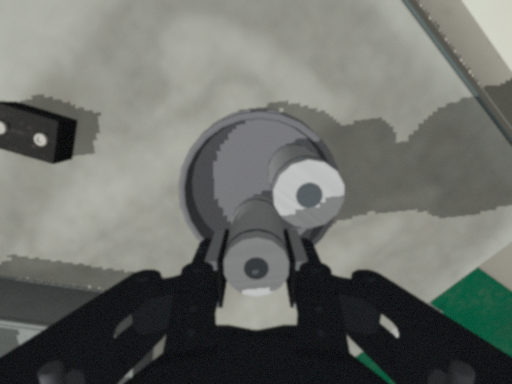

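>>> arm_command(
  plan=[
    {"jaw": 1.0,"dx": 0.0,"dy": 0.0,"dz": 1.5,"wx": 0.0,"wy": 0.0,"wz": 0.0},
    {"jaw": 1.0,"dx": 0.0,"dy": 0.0,"dz": 1.5,"wx": 0.0,"wy": 0.0,"wz": 0.0},
    {"jaw": 0.4,"dx": 0.0,"dy": 0.0,"dz": 1.5,"wx": 0.0,"wy": 0.0,"wz": 0.0},
    {"jaw": 0.4,"dx": 0.0,"dy": 0.0,"dz": 1.5,"wx": 0.0,"wy": 0.0,"wz": 0.0},
    {"jaw": 0.4,"dx": 0.0,"dy": 0.0,"dz": 1.5,"wx": 0.0,"wy": 0.0,"wz": 0.0},
    {"jaw": 0.4,"dx": 0.0,"dy": 0.0,"dz": -35.0,"wx": 0.0,"wy": 0.0,"wz": 0.0},
    {"jaw": 0.4,"dx": 0.0,"dy": 0.0,"dz": -80.0,"wx": 0.0,"wy": 0.0,"wz": 0.0},
    {"jaw": 0.2,"dx": 0.0,"dy": 0.0,"dz": -120.0,"wx": 0.0,"wy": 0.0,"wz": 0.0},
    {"jaw": 0.2,"dx": 0.0,"dy": 0.0,"dz": -120.0,"wx": 0.0,"wy": 0.0,"wz": 0.0},
    {"jaw": 0.2,"dx": 0.0,"dy": 0.0,"dz": -120.0,"wx": 0.0,"wy": 0.0,"wz": 0.0},
  ],
)

```text
time: 12.75
tool_pos: [521.4, -77.1, 329.4]
tcp_rot: [-180.0, 0.2, -180.0]
ft_force: [0.8, 0.5, -1.1]
finger_gap: 68.2
```

```bash
python3 - <<'E'
import json
json.dump([520.95,-77.035,327.992,180.011],open('cmd.json','w'))
E
python3 - <<'E'
from bench import *
from h import *
d=snapshot("wrist")
im=cv2.cvtColor(d["pixels"],cv2.COLOR_RGB2BGR);cv2.imwrite("pics/w10.png",im)
s=sense();print(s['finger_gap'],s['tool_pos'])
E
python3 go.py 470,-200,327.992,60
```

```text
68.36203376073593 [520.83993701 -76.9874587  327.67908672]
[51.0, -123.0, -0.0, 2.095] rows>= 14
[469.9736152445315, -200.044789030233, 327.992, 59.97634192009252]
```

View pics/w10.png

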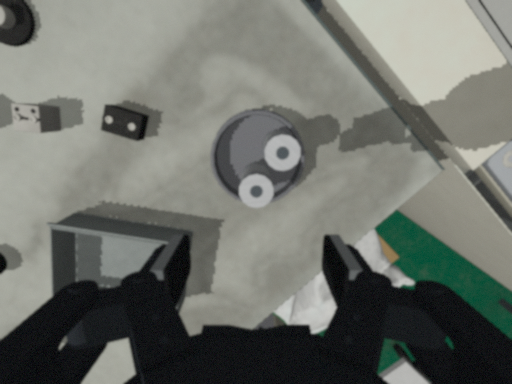

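>>> arm_command(
  plan=[
    {"jaw": 0.2,"dx": 51.0,"dy": -123.0,"dz": 0.0,"wx": 0.0,"wy": 0.0,"wz": 2.095},
    {"jaw": 0.2,"dx": 51.0,"dy": -123.0,"dz": 0.0,"wx": 0.0,"wy": 0.0,"wz": 2.095},
    {"jaw": 0.2,"dx": 51.0,"dy": -123.0,"dz": 0.0,"wx": 0.0,"wy": 0.0,"wz": 2.095},
    {"jaw": 0.2,"dx": 51.0,"dy": -123.0,"dz": 0.0,"wx": 0.0,"wy": 0.0,"wz": 2.095},
    {"jaw": 0.2,"dx": 51.0,"dy": -123.0,"dz": 0.0,"wx": 0.0,"wy": 0.0,"wz": 2.095},
    {"jaw": 0.2,"dx": 51.0,"dy": -123.0,"dz": 0.0,"wx": 0.0,"wy": 0.0,"wz": 2.095},
    {"jaw": 0.2,"dx": 51.0,"dy": -123.0,"dz": 0.0,"wx": 0.0,"wy": 0.0,"wz": 2.095},
    {"jaw": 0.2,"dx": 51.0,"dy": -123.0,"dz": 0.0,"wx": 0.0,"wy": 0.0,"wz": 2.095},
    {"jaw": 0.2,"dx": 51.0,"dy": -123.0,"dz": 0.0,"wx": 0.0,"wy": 0.0,"wz": 2.095},
    {"jaw": 0.2,"dx": 51.0,"dy": -123.0,"dz": 0.0,"wx": 0.0,"wy": 0.0,"wz": 2.095},
    {"jaw": 0.2,"dx": 51.0,"dy": -123.0,"dz": 0.0,"wx": 0.0,"wy": 0.0,"wz": 2.095},
    {"jaw": 0.2,"dx": 51.0,"dy": -123.0,"dz": 0.0,"wx": 0.0,"wy": 0.0,"wz": 2.095},
  ],
)

```text
time: 14.0
tool_pos: [469.3, -199.7, 325.5]
tcp_rot: [-179.8, -0.1, 76.5]
ft_force: [0.8, 1.0, -0.0]
finger_gap: 68.2
```

```bash
python3 - <<'E'
import json,subprocess
# 12 rows * 8.59 deg turned
from bench import *
s=sense();print(s['tcp_rot'],s['tool_pos'])
json.dump([469.974,-200.045,327.992,180.011-12*8.59],open('cmd.json','w'))
E
python3 go.py 467.3,-375,260,60 467.3,-375,201,60
```

```text
[-1.79774966e+02 -6.27769562e-02  7.65238159e+01] [ 469.29503499 -199.66761674  325.53530032]
[-171.0, 37.0, 68.0, 0.296] rows>= 4
[-171.0, 37.0, 127.0, 0.296] rows>= 5
[467.3483870896836, -374.9824349784665, 200.99200000000002, 59.97144926412763]
```

>>> arm_command(
  plan=[
    {"jaw": 0.2,"dx": -171.0,"dy": 37.0,"dz": 68.0,"wx": 0.0,"wy": 0.0,"wz": 0.296},
    {"jaw": 0.2,"dx": -171.0,"dy": 37.0,"dz": 68.0,"wx": 0.0,"wy": 0.0,"wz": 0.296},
    {"jaw": 0.2,"dx": -171.0,"dy": 37.0,"dz": 68.0,"wx": 0.0,"wy": 0.0,"wz": 0.296},
    {"jaw": 0.2,"dx": -171.0,"dy": 37.0,"dz": 68.0,"wx": 0.0,"wy": 0.0,"wz": 0.296},
    {"jaw": 0.2,"dx": -171.0,"dy": 37.0,"dz": 68.0,"wx": 0.0,"wy": 0.0,"wz": 0.296},
    {"jaw": 0.2,"dx": -171.0,"dy": 37.0,"dz": 68.0,"wx": 0.0,"wy": 0.0,"wz": 0.296},
    {"jaw": 0.2,"dx": -171.0,"dy": 37.0,"dz": 68.0,"wx": 0.0,"wy": 0.0,"wz": 0.296},
  ],
)

```text
time: 14.7
tool_pos: [467.1, -373.9, 259.1]
tcp_rot: [-179.9, -0.0, 59.9]
ft_force: [0.2, -0.5, 0.1]
finger_gap: 68.7
```

Run:
```python
from bench import *
from h import *
d=snapshot("wrist")
im=cv2.cvtColor(d["pixels"],cv2.COLOR_RGB2BGR);cv2.imwrite("pics/w11.png",im)
s=sense();print(s['finger_gap'],s['tool_pos'],s['tcp_rot'])
```

```text
68.19210779390438 [ 467.36176182 -373.86918958  259.78253187] [-1.79964320e+02 -2.39187766e-02  5.99760633e+01]
```

View pics/w11.png

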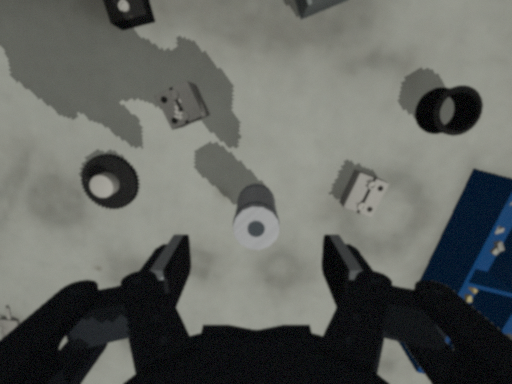

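Roller at (256,228) is centred between the jaws. Descend and grip.

>>> arm_command(
  plan=[
    {"jaw": 0.2,"dx": 0.0,"dy": 0.0,"dz": 30.0,"wx": 0.0,"wy": 0.0,"wz": 0.0},
    {"jaw": 0.2,"dx": 0.0,"dy": 0.0,"dz": 59.0,"wx": 0.0,"wy": 0.0,"wz": 0.0},
    {"jaw": 0.2,"dx": 0.0,"dy": 0.0,"dz": 59.0,"wx": 0.0,"wy": 0.0,"wz": 0.0},
    {"jaw": 1.0,"dx": 0.0,"dy": 0.0,"dz": 59.0,"wx": 0.0,"wy": 0.0,"wz": 0.0},
    {"jaw": 1.0,"dx": 0.0,"dy": 0.0,"dz": 59.0,"wx": 0.0,"wy": 0.0,"wz": 0.0},
    {"jaw": 1.0,"dx": 0.0,"dy": 0.0,"dz": 59.0,"wx": 0.0,"wy": 0.0,"wz": 0.0},
    {"jaw": 1.0,"dx": 0.0,"dy": 0.0,"dz": 59.0,"wx": 0.0,"wy": 0.0,"wz": 0.0},
    {"jaw": 1.0,"dx": 0.0,"dy": 0.0,"dz": 59.0,"wx": 0.0,"wy": 0.0,"wz": 0.0},
  ],
)

```text
time: 15.55
tool_pos: [468.0, -375.6, 203.4]
tcp_rot: [179.8, 0.0, 59.9]
ft_force: [-1.4, 1.7, 6.5]
finger_gap: 29.1
```

```bash
python3 -c "
from bench import *
s=sense();print(s['finger_gap'],s['ft_force'],s['tool_pos'])"
python3 go.py 467.3,-375,290,60; python3 go.py 486.5,-96.9,290,60
```

```text
29.06012524950049 [-1.4044494   1.66212247  6.54912751] [ 467.95530309 -375.55897654  203.40067931]
[-0.0, -0.0, -89.0, -0.0] rows>= 2
[467.3483870896836, -374.9824349784665, 289.992, 59.97144926412763]
[250.3, -122.6, -0.0, -0.0] rows>= 6
[486.46223179909407, -96.9257664009541, 289.992, 59.97144926412763]
```

>>> arm_command(
  plan=[
    {"jaw": 1.0,"dx": 0.0,"dy": 0.0,"dz": -45.0,"wx": 0.0,"wy": 0.0,"wz": 0.0},
    {"jaw": 1.0,"dx": 0.0,"dy": 0.0,"dz": -89.0,"wx": 0.0,"wy": 0.0,"wz": 0.0},
    {"jaw": 1.0,"dx": 27.0,"dy": -13.2,"dz": -89.0,"wx": 0.0,"wy": 0.0,"wz": 0.0},
    {"jaw": 1.0,"dx": 66.0,"dy": -32.3,"dz": -89.0,"wx": 0.0,"wy": 0.0,"wz": 0.0},
    {"jaw": 1.0,"dx": 107.0,"dy": -52.4,"dz": -89.0,"wx": 0.0,"wy": 0.0,"wz": 0.0},
    {"jaw": 1.0,"dx": 148.0,"dy": -72.5,"dz": -89.0,"wx": 0.0,"wy": 0.0,"wz": 0.0},
    {"jaw": 1.0,"dx": 190.0,"dy": -93.0,"dz": -89.0,"wx": 0.0,"wy": 0.0,"wz": 0.0},
    {"jaw": 1.0,"dx": 228.0,"dy": -111.7,"dz": -89.0,"wx": 0.0,"wy": 0.0,"wz": 0.0},
    {"jaw": 1.0,"dx": 250.3,"dy": -122.6,"dz": -89.0,"wx": 0.0,"wy": 0.0,"wz": 0.0},
    {"jaw": 1.0,"dx": 250.3,"dy": -122.6,"dz": -89.0,"wx": 0.0,"wy": 0.0,"wz": 0.0},
    {"jaw": 1.0,"dx": 250.3,"dy": -122.6,"dz": -89.0,"wx": 0.0,"wy": 0.0,"wz": 0.0},
  ],
)

```text
time: 16.65
tool_pos: [486.8, -96.6, 290.8]
tcp_rot: [179.9, 0.0, 60.0]
ft_force: [-0.0, -0.5, -0.1]
finger_gap: 29.1
```

Run:
```python
from bench import *
from h import *
d=snapshot("wrist")
im=cv2.cvtColor(d["pixels"],cv2.COLOR_RGB2BGR)
s=sense();print(s['finger_gap'],s['ft_force'],s['tool_pos'])
x0,y0=130,110
im=cv2.resize(im[y0:y0+190,x0:x0+240],(760,600),interpolation=cv2.INTER_CUBIC)
k=760/240
for r,z,cx,cy,col in[(46,22,498,-77,(0,0,255)),(15,64,487,-57.3,(0,255,0)),(15,64,521.4,-77.4,(0,255,0)),(15,4,486.5,-97,(255,0,0))]:
  for a in np.radians(np.arange(0,360,8)):
    q=(proj(d,(cx+r*np.cos(a),cy+r*np.sin(a),z))-[x0,y0])*k
    cv2.circle(im,tuple(int(v) for v in q),1,col,-1)
cv2.imwrite("pics/w12.png",im)
```

```text
28.97994832375021 [ 0.0152093  -0.3902878  -1.35962089] [486.73445749 -97.34016071 290.63000202]
```

View pics/w12.png

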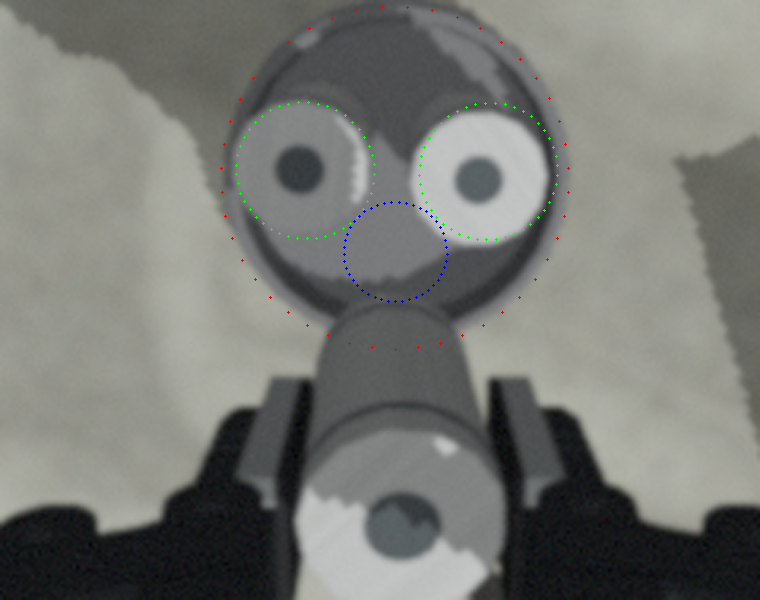

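>>> arm_command(
  plan=[
    {"jaw": 1.0,"dx": 1.0,"dy": 0.0,"dz": 20.0,"wx": 0.0,"wy": 0.0,"wz": 0.0},
    {"jaw": 1.0,"dx": 1.0,"dy": 0.0,"dz": 45.0,"wx": 0.0,"wy": 0.0,"wz": 0.0},
    {"jaw": 1.0,"dx": 1.0,"dy": 0.0,"dz": 60.0,"wx": 0.0,"wy": 0.0,"wz": 0.0},
    {"jaw": 1.0,"dx": 1.0,"dy": 0.0,"dz": 72.0,"wx": 0.0,"wy": 0.0,"wz": 0.0},
    {"jaw": 1.0,"dx": 1.0,"dy": 0.0,"dz": 80.0,"wx": 0.0,"wy": 0.0,"wz": 0.0},
    {"jaw": 1.0,"dx": 1.0,"dy": 0.0,"dz": 82.0,"wx": 0.0,"wy": 0.0,"wz": 0.0},
    {"jaw": 1.0,"dx": 1.0,"dy": 0.0,"dz": 82.0,"wx": 0.0,"wy": 0.0,"wz": 0.0},
    {"jaw": 1.0,"dx": 1.0,"dy": 0.0,"dz": 82.0,"wx": 0.0,"wy": 0.0,"wz": 0.0},
  ],
)

```text
time: 17.5
tool_pos: [487.6, -96.3, 208.8]
tcp_rot: [179.9, -0.0, 59.9]
ft_force: [-0.3, -0.2, -1.2]
finger_gap: 29.2
```

Run:
```python
from bench import *
from h import *
d=snapshot("wrist")
im=cv2.cvtColor(d["pixels"],cv2.COLOR_RGB2BGR);cv2.imwrite("pics/w13.png",im)
s=sense();print(s['finger_gap'],s['ft_force'],s['tool_pos'],s['wrist_torque'])
```

```text
29.187326979688848 [-0.20407628  0.3970009  -0.98540833] [487.55577043 -96.23078574 208.85217292] [-0.05081098  0.05059082 -0.0052305 ]
```

View pics/w13.png

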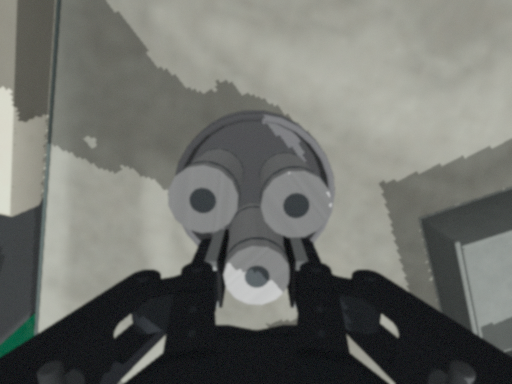

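>>> arm_command(
  plan=[
    {"jaw": 1.0,"dx": 0.0,"dy": 0.0,"dz": 1.5,"wx": 0.0,"wy": 0.0,"wz": 0.0},
    {"jaw": 1.0,"dx": 0.0,"dy": 0.0,"dz": 1.5,"wx": 0.0,"wy": 0.0,"wz": 0.0},
    {"jaw": 0.5,"dx": 0.0,"dy": 0.0,"dz": 1.5,"wx": 0.0,"wy": 0.0,"wz": 0.0},
    {"jaw": 0.5,"dx": 0.0,"dy": 0.0,"dz": 1.5,"wx": 0.0,"wy": 0.0,"wz": 0.0},
    {"jaw": 0.5,"dx": 0.0,"dy": 0.0,"dz": 1.5,"wx": 0.0,"wy": 0.0,"wz": 0.0},
    {"jaw": 0.5,"dx": 0.0,"dy": 0.0,"dz": -35.0,"wx": 0.0,"wy": 0.0,"wz": 0.0},
    {"jaw": 0.5,"dx": 0.0,"dy": 0.0,"dz": -80.0,"wx": 0.0,"wy": 0.0,"wz": 0.0},
    {"jaw": 0.2,"dx": 0.0,"dy": 0.0,"dz": -120.0,"wx": 0.0,"wy": 0.0,"wz": 0.0},
    {"jaw": 0.2,"dx": 0.0,"dy": 0.0,"dz": -120.0,"wx": 0.0,"wy": 0.0,"wz": 0.0},
    {"jaw": 0.2,"dx": 0.0,"dy": 0.0,"dz": -120.0,"wx": 0.0,"wy": 0.0,"wz": 0.0},
  ],
)

```text
time: 18.55
tool_pos: [487.5, -96.2, 329.4]
tcp_rot: [179.8, -0.0, 59.9]
ft_force: [-0.3, 0.1, -0.0]
finger_gap: 68.5
```

```bash
python3 - <<'E'
import json
json.dump([486.96,-96.06,327.992,59.971],open('cmd.json','w'))
E
python3 - <<'E'
from bench import *
from h import *
d=snapshot("wrist")
im=cv2.cvtColor(d["pixels"],cv2.COLOR_RGB2BGR);cv2.imwrite("pics/w14.png",im)
s=sense();print(s['finger_gap'],s['tool_pos'])
E
python3 go.py 460,-284.5,280,84.5 460,-284.5,181,84.5
```

```text
68.43082345611144 [486.93571341 -96.01914307 327.68218868]
[-176.6, 71.0, 48.0, -0.428] rows>= 4
[-176.6, 71.0, 147.0, -0.428] rows>= 5
[460.0524290086693, -284.4864912992504, 180.99200000000002, 84.49359363159923]
```

View pics/w14.png

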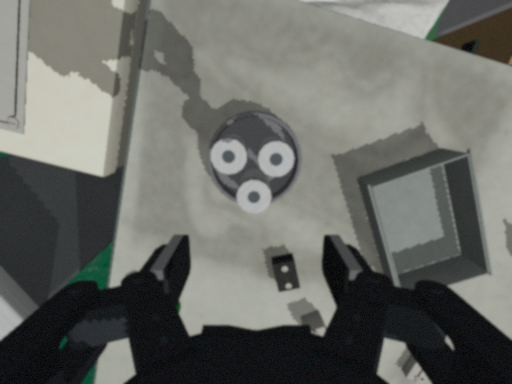

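```bash
echo "[486.96,-96.06,327.992,59.971]">cmd.json;python3 go.py 460,-284.5,280,-5.5
```

```text
[-176.6, 71.0, 48.0, 1.143] rows>= 8
[460.0524290086693, -284.4864912992504, 279.992, -5.518075983453095]
```

>>> arm_command(
  plan=[
    {"jaw": 0.3,"dx": -176.6,"dy": 71.0,"dz": 48.0,"wx": 0.0,"wy": 0.0,"wz": 1.143},
    {"jaw": 0.3,"dx": -176.6,"dy": 71.0,"dz": 48.0,"wx": 0.0,"wy": 0.0,"wz": 1.143},
    {"jaw": 0.3,"dx": -176.6,"dy": 71.0,"dz": 48.0,"wx": 0.0,"wy": 0.0,"wz": 1.143},
    {"jaw": 0.3,"dx": -176.6,"dy": 71.0,"dz": 48.0,"wx": 0.0,"wy": 0.0,"wz": 1.143},
    {"jaw": 0.3,"dx": -176.6,"dy": 71.0,"dz": 48.0,"wx": 0.0,"wy": 0.0,"wz": 1.143},
    {"jaw": 0.3,"dx": -176.6,"dy": 71.0,"dz": 48.0,"wx": 0.0,"wy": 0.0,"wz": 1.143},
    {"jaw": 0.3,"dx": -176.6,"dy": 71.0,"dz": 48.0,"wx": 0.0,"wy": 0.0,"wz": 1.143},
    {"jaw": 0.3,"dx": -176.6,"dy": 71.0,"dz": 48.0,"wx": 0.0,"wy": 0.0,"wz": 1.143},
    {"jaw": 0.3,"dx": -176.6,"dy": 71.0,"dz": 48.0,"wx": 0.0,"wy": 0.0,"wz": 1.143},
    {"jaw": 0.3,"dx": -176.6,"dy": 71.0,"dz": 48.0,"wx": 0.0,"wy": 0.0,"wz": 1.143},
    {"jaw": 0.3,"dx": -176.6,"dy": 71.0,"dz": 48.0,"wx": 0.0,"wy": 0.0,"wz": 1.143},
  ],
)

```text
time: 19.7
tool_pos: [459.7, -284.2, 279.1]
tcp_rot: [-180.0, 0.1, -5.4]
ft_force: [0.2, -0.3, 0.7]
finger_gap: 59.6
```

Run:
```python
from bench import *
from h import *
d=snapshot("wrist")
im=cv2.cvtColor(d["pixels"],cv2.COLOR_RGB2BGR)
s=sense();print(s['finger_gap'],s['tool_pos'],s['tcp_rot'])
x0,y0,k=200,160,6
im=cv2.resize(im[y0:y0+100,x0:x0+120],None,fx=k,fy=k,interpolation=cv2.INTER_CUBIC)
def T(a,b,z,c=(460,-284.5),th=-5.5):
    t=np.radians(th);return (c[0]+a*np.cos(t)-b*np.sin(t),c[1]+a*np.sin(t)+b*np.cos(t),z)
for z,col in[(30,(0,0,255)),(0,(255,0,0))]:
    q=[((proj(d,T(a,b,z))-[x0,y0])*k).astype(int).tolist() for a,b in[(13,13),(13,-13),(-13,-13),(-13,13)]]
    cv2.polylines(im,[np.array(q)],True,col,1)
cv2.imwrite("pics/w15.png",im)
```

```text
60.18891312672626 [ 459.84142463 -284.27656319  279.43431666] [-1.79971968e+02  4.56120193e-02 -5.46020146e+00]
```

View pics/w15.png

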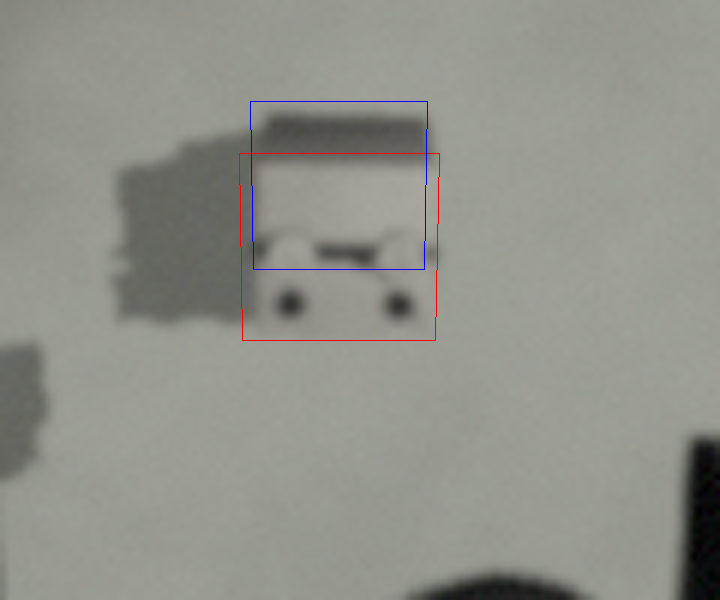

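>>> arm_command(
  plan=[
    {"jaw": 0.3,"dx": 0.0,"dy": 0.0,"dz": 40.0,"wx": 0.0,"wy": 0.0,"wz": 0.0},
    {"jaw": 0.3,"dx": 0.0,"dy": 0.0,"dz": 80.0,"wx": 0.0,"wy": 0.0,"wz": 0.0},
    {"jaw": 0.3,"dx": 0.0,"dy": 0.0,"dz": 101.0,"wx": 0.0,"wy": 0.0,"wz": 0.0},
    {"jaw": 0.3,"dx": 0.0,"dy": 0.0,"dz": 101.0,"wx": 0.0,"wy": 0.0,"wz": 0.0},
    {"jaw": 0.3,"dx": 0.0,"dy": 0.0,"dz": 101.0,"wx": 0.0,"wy": 0.0,"wz": 0.0},
    {"jaw": 1.0,"dx": 0.0,"dy": 0.0,"dz": 101.0,"wx": 0.0,"wy": 0.0,"wz": 0.0},
    {"jaw": 1.0,"dx": 0.0,"dy": 0.0,"dz": 101.0,"wx": 0.0,"wy": 0.0,"wz": 0.0},
    {"jaw": 1.0,"dx": 0.0,"dy": 0.0,"dz": 101.0,"wx": 0.0,"wy": 0.0,"wz": 0.0},
    {"jaw": 1.0,"dx": 0.0,"dy": 0.0,"dz": 101.0,"wx": 0.0,"wy": 0.0,"wz": 0.0},
    {"jaw": 1.0,"dx": 0.0,"dy": 0.0,"dz": 101.0,"wx": 0.0,"wy": 0.0,"wz": 0.0},
  ],
)

```text
time: 20.75
tool_pos: [460.9, -285.1, 181.0]
tcp_rot: [179.9, -0.2, -5.6]
ft_force: [-0.8, 1.2, 6.7]
finger_gap: 23.5
```

Run:
```python
from bench import *
from h import *
d=snapshot("wrist")
im=cv2.cvtColor(d["pixels"],cv2.COLOR_RGB2BGR);cv2.imwrite("pics/w16.png",im)
s=sense();print(s['finger_gap'],s['tool_pos'],s['ft_force'])
d=snapshot("scene");im=cv2.cvtColor(d["pixels"],cv2.COLOR_RGB2BGR);cv2.imwrite("pics/s1.png",im)
```

```text
23.099389807065755 [ 460.88131067 -285.12077759  180.99531413] [-0.52108206  0.26214976  6.4948633 ]
```

View pics/w16.png

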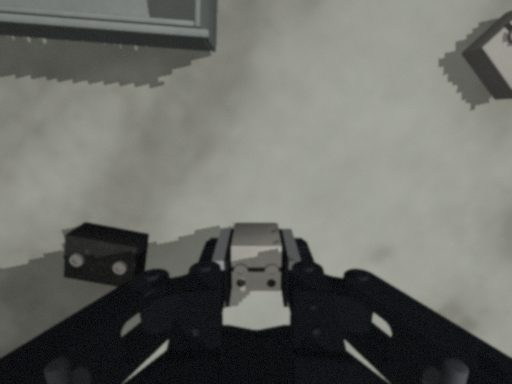

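View pics/s1.png

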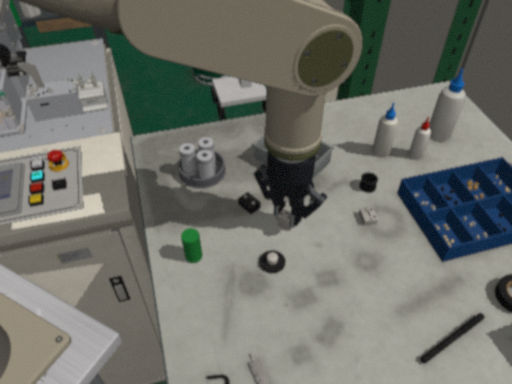

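```bash
echo "[460.052,-284.486,178.992,-5.518]">cmd.json;python3 go.py 460.05,-284.49,260,-5.518;python3 go.py 565,-205,280,-9
```

```text
[-0.0, 0.0, -81.0, -0.0] rows>= 2
[460.052, -284.486, 259.99199999999996, -5.518]
[96.8, -89.2, -20.0, 0.061] rows>= 3
[564.9807672151883, -205.0074883713791, 279.99199999999996, -9.013042550298021]
```

>>> arm_command(
  plan=[
    {"jaw": 1.0,"dx": 0.0,"dy": 0.0,"dz": -40.0,"wx": 0.0,"wy": 0.0,"wz": 0.0},
    {"jaw": 1.0,"dx": 0.0,"dy": 0.0,"dz": -81.0,"wx": 0.0,"wy": 0.0,"wz": 0.0},
    {"jaw": 1.0,"dx": 20.0,"dy": -18.0,"dz": -101.0,"wx": 0.0,"wy": 0.0,"wz": 0.0},
    {"jaw": 1.0,"dx": 50.0,"dy": -46.0,"dz": -101.0,"wx": 0.0,"wy": 0.0,"wz": 0.03},
    {"jaw": 1.0,"dx": 80.0,"dy": -73.0,"dz": -101.0,"wx": 0.0,"wy": 0.0,"wz": 0.061},
    {"jaw": 1.0,"dx": 96.8,"dy": -89.2,"dz": -101.0,"wx": 0.0,"wy": 0.0,"wz": 0.061},
    {"jaw": 1.0,"dx": 96.8,"dy": -89.2,"dz": -101.0,"wx": 0.0,"wy": 0.0,"wz": 0.061},
    {"jaw": 1.0,"dx": 96.8,"dy": -89.2,"dz": -101.0,"wx": 0.0,"wy": 0.0,"wz": 0.061},
  ],
)

```text
time: 21.65
tool_pos: [565.1, -204.7, 280.1]
tcp_rot: [180.0, 0.0, -9.0]
ft_force: [0.3, -0.3, -1.7]
finger_gap: 23.3
```

Run:
```python
from bench import *
from h import *
d=snapshot("wrist")
im=cv2.cvtColor(d["pixels"],cv2.COLOR_RGB2BGR)
s=sense();print(s['finger_gap'],s['tool_pos'],s['tcp_rot'])
k=1.5625
im=cv2.resize(im,(800,600),interpolation=cv2.INTER_CUBIC)
def T(a,b,z,c=(614.3,-218),th=-9):
    t=np.radians(th);return (c[0]+a*np.cos(t)-b*np.sin(t),c[1]+a*np.sin(t)+b*np.cos(t),z)
for z,col,X,Y in[(42,(0,0,255),45.5,65.5),(2,(255,0,0),35,55)]:
    q=[((proj(d,T(a*X,b*Y,z)))*k).astype(int).tolist() for a,b in[(1,1),(1,-1),(-1,-1),(-1,1)]]
    cv2.polylines(im,[np.array(q)],True,col,1)
cv2.imwrite("pics/w17.png",im)
```

```text
23.11198981211417 [ 564.63659867 -205.25813498  280.02427806] [ 1.7998175e+02  2.1921054e-02 -9.0381391e+00]
```

View pics/w17.png

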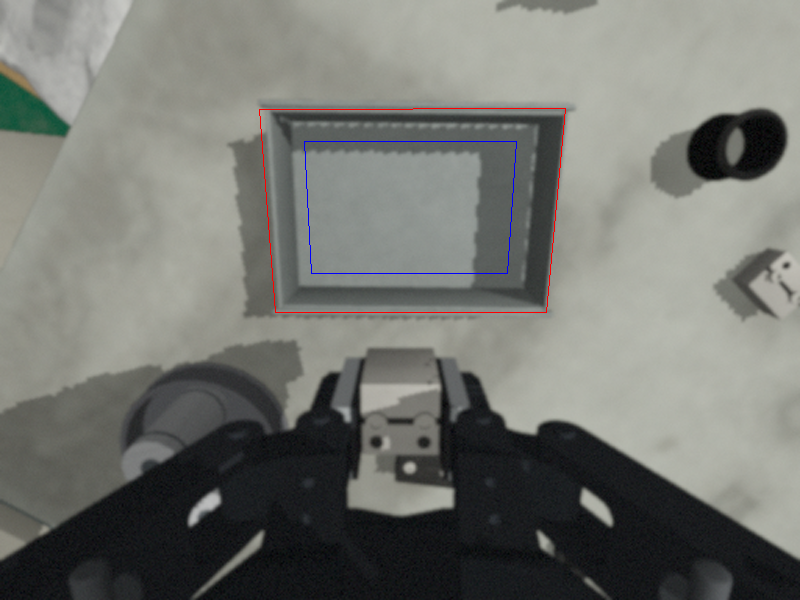

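```bash
python3 go.py 617.7,-196.3,280,-9;  python3 go.py 617.7,-196.3,184,-9
```

```text
[50.7, -16.9, -0.0, -0.0] rows>= 2
[617.7023014237343, -196.25878385601766, 279.99199999999996, -9.013042550298021]
[0.0, 0.0, 96.0, -0.0] rows>= 2
[617.7023014237343, -196.25878385601766, 183.99199999999996, -9.013042550298021]
```

>>> arm_command(
  plan=[
    {"jaw": 1.0,"dx": 25.0,"dy": -8.0,"dz": 0.0,"wx": 0.0,"wy": 0.0,"wz": 0.0},
    {"jaw": 1.0,"dx": 50.7,"dy": -16.9,"dz": 0.0,"wx": 0.0,"wy": 0.0,"wz": 0.0},
    {"jaw": 1.0,"dx": 50.7,"dy": -16.9,"dz": 10.0,"wx": 0.0,"wy": 0.0,"wz": 0.0},
    {"jaw": 1.0,"dx": 50.7,"dy": -16.9,"dz": 40.0,"wx": 0.0,"wy": 0.0,"wz": 0.0},
    {"jaw": 1.0,"dx": 50.7,"dy": -16.9,"dz": 70.0,"wx": 0.0,"wy": 0.0,"wz": 0.0},
    {"jaw": 1.0,"dx": 50.7,"dy": -16.9,"dz": 88.0,"wx": 0.0,"wy": 0.0,"wz": 0.0},
    {"jaw": 1.0,"dx": 50.7,"dy": -16.9,"dz": 96.0,"wx": 0.0,"wy": 0.0,"wz": 0.0},
    {"jaw": 1.0,"dx": 50.7,"dy": -16.9,"dz": 96.0,"wx": 0.0,"wy": 0.0,"wz": 0.0},
    {"jaw": 1.0,"dx": 50.7,"dy": -16.9,"dz": 96.0,"wx": 0.0,"wy": 0.0,"wz": 0.0},
  ],
)

```text
time: 22.6
tool_pos: [617.7, -197.0, 184.8]
tcp_rot: [180.0, -0.1, -9.1]
ft_force: [-0.5, -1.0, -0.6]
finger_gap: 23.2
```

Run:
```python
from bench import *
from h import *
d=snapshot("wrist")
im=cv2.cvtColor(d["pixels"],cv2.COLOR_RGB2BGR);cv2.imwrite("pics/w18.png",im)
s=sense();print(s['finger_gap'],s['tool_pos'],s['ft_force'])
```

```text
22.961807094251903 [ 617.78865314 -196.93225404  184.83001114] [ 0.87295663 -0.59272912 -1.47870227]
```

View pics/w18.png

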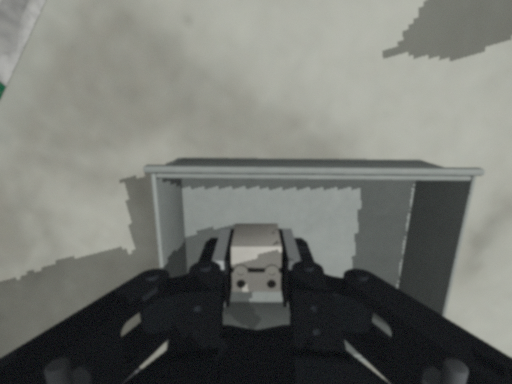

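>>> arm_command(
  plan=[
    {"jaw": 1.0,"dx": 0.0,"dy": 0.0,"dz": 1.5,"wx": 0.0,"wy": 0.0,"wz": 0.0},
    {"jaw": 1.0,"dx": 0.0,"dy": 0.0,"dz": 1.5,"wx": 0.0,"wy": 0.0,"wz": 0.0},
    {"jaw": 0.62,"dx": 0.0,"dy": 0.0,"dz": 1.5,"wx": 0.0,"wy": 0.0,"wz": 0.0},
    {"jaw": 0.62,"dx": 0.0,"dy": 0.0,"dz": 1.5,"wx": 0.0,"wy": 0.0,"wz": 0.0},
    {"jaw": 0.62,"dx": 0.0,"dy": 0.0,"dz": 1.5,"wx": 0.0,"wy": 0.0,"wz": 0.0},
    {"jaw": 0.62,"dx": 0.0,"dy": 0.0,"dz": -25.0,"wx": 0.0,"wy": 0.0,"wz": 0.0},
    {"jaw": 0.62,"dx": 0.0,"dy": 0.0,"dz": -60.0,"wx": 0.0,"wy": 0.0,"wz": 0.0},
    {"jaw": 0.5,"dx": 0.0,"dy": 0.0,"dz": -96.0,"wx": 0.0,"wy": 0.0,"wz": 0.0},
    {"jaw": 0.5,"dx": 0.0,"dy": 0.0,"dz": -96.0,"wx": 0.0,"wy": 0.0,"wz": 0.0},
  ],
)

```text
time: 23.55
tool_pos: [620.0, -197.2, 287.3]
tcp_rot: [179.9, -0.6, -9.1]
ft_force: [1.5, -1.0, 0.4]
finger_gap: 42.9
```

```bash
echo "[617.702,-196.259,279.992,-9.013]">cmd.json
python3 - <<'E'
from bench import *
from h import *
d=snapshot("wrist")
im=cv2.cvtColor(d["pixels"],cv2.COLOR_RGB2BGR);cv2.imwrite("pics/w19.png",im)
s=sense();print(s['finger_gap'],s['tool_pos'],s['ft_force'])
E
python3 go.py 373,-302,260,81
```

```text
42.5003240901599 [ 619.18145739 -196.9134756   284.32572554] [ 0.17164733 -0.59613587  0.36229713]
[-225.1, 142.8, 20.0, -1.571] rows>= 11
[373.01050749799253, -302.03198094097564, 259.992, 80.99866961505232]
```

View pics/w19.png

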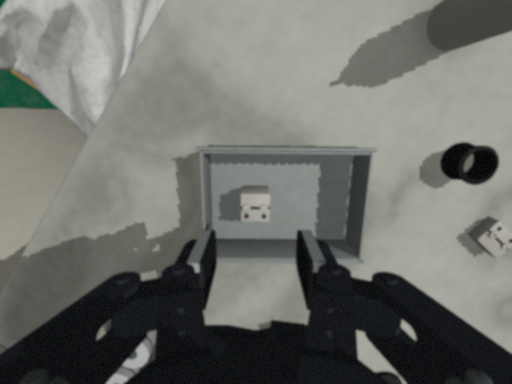

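>>> arm_command(
  plan=[
    {"jaw": 0.5,"dx": -225.1,"dy": 142.8,"dz": 20.0,"wx": 0.0,"wy": 0.0,"wz": -1.571},
    {"jaw": 0.5,"dx": -225.1,"dy": 142.8,"dz": 20.0,"wx": 0.0,"wy": 0.0,"wz": -1.571},
    {"jaw": 0.5,"dx": -225.1,"dy": 142.8,"dz": 20.0,"wx": 0.0,"wy": 0.0,"wz": -1.571},
    {"jaw": 0.5,"dx": -225.1,"dy": 142.8,"dz": 20.0,"wx": 0.0,"wy": 0.0,"wz": -1.571},
    {"jaw": 0.5,"dx": -225.1,"dy": 142.8,"dz": 20.0,"wx": 0.0,"wy": 0.0,"wz": -1.571},
    {"jaw": 0.5,"dx": -225.1,"dy": 142.8,"dz": 20.0,"wx": 0.0,"wy": 0.0,"wz": -1.571},
    {"jaw": 0.5,"dx": -225.1,"dy": 142.8,"dz": 20.0,"wx": 0.0,"wy": 0.0,"wz": -1.571},
    {"jaw": 0.5,"dx": -225.1,"dy": 142.8,"dz": 20.0,"wx": 0.0,"wy": 0.0,"wz": -1.571},
    {"jaw": 0.5,"dx": -225.1,"dy": 142.8,"dz": 20.0,"wx": 0.0,"wy": 0.0,"wz": -1.571},
    {"jaw": 0.5,"dx": -225.1,"dy": 142.8,"dz": 20.0,"wx": 0.0,"wy": 0.0,"wz": -1.571},
    {"jaw": 0.5,"dx": -225.1,"dy": 142.8,"dz": 20.0,"wx": 0.0,"wy": 0.0,"wz": -1.571},
    {"jaw": 0.5,"dx": -225.1,"dy": 142.8,"dz": 20.0,"wx": 0.0,"wy": 0.0,"wz": -1.571},
  ],
)

```text
time: 24.8
tool_pos: [372.5, -301.5, 258.8]
tcp_rot: [-179.9, -0.1, 81.0]
ft_force: [0.0, 0.4, 0.5]
finger_gap: 42.9
```

>>> arm_command(
  plan=[
    {"jaw": 0.5,"dx": 0.0,"dy": 0.0,"dz": 0.0,"wx": 0.0,"wy": 0.0,"wz": 0.0},
    {"jaw": 0.5,"dx": 0.0,"dy": 0.0,"dz": 0.0,"wx": 0.0,"wy": 0.0,"wz": 0.0},
  ],
)

```text
time: 25.0
tool_pos: [372.8, -301.8, 259.5]
tcp_rot: [-180.0, -0.0, 80.8]
ft_force: [-1.5, -0.2, 0.4]
finger_gap: 42.4
```

Run:
```python
from bench import *
from h import *
d=snapshot("wrist")
im=cv2.cvtColor(d["pixels"],cv2.COLOR_RGB2BGR)
s=sense();print(s['finger_gap'],s['tool_pos'],s['tcp_rot'])
x0,y0,k=180,150,5
im=cv2.resize(im[y0:y0+120,x0:x0+150],None,fx=k,fy=k,interpolation=cv2.INTER_CUBIC)
for r,z,col in[(9,18,(0,0,255)),(22.5,6,(0,255,0))]:
  for a in np.radians(np.arange(0,360,8)):
    q=(proj(d,(373+r*np.cos(a),-302+r*np.sin(a),z))-[x0,y0])*k
    cv2.circle(im,tuple(int(v) for v in q),1,col,-1)
cv2.imwrite("pics/w20.png",im)
```

```text
42.71270950626679 [ 372.83440136 -301.83249052  259.67867889] [-1.79974868e+02 -1.69068679e-02  8.08432251e+01]
```

View pics/w20.png

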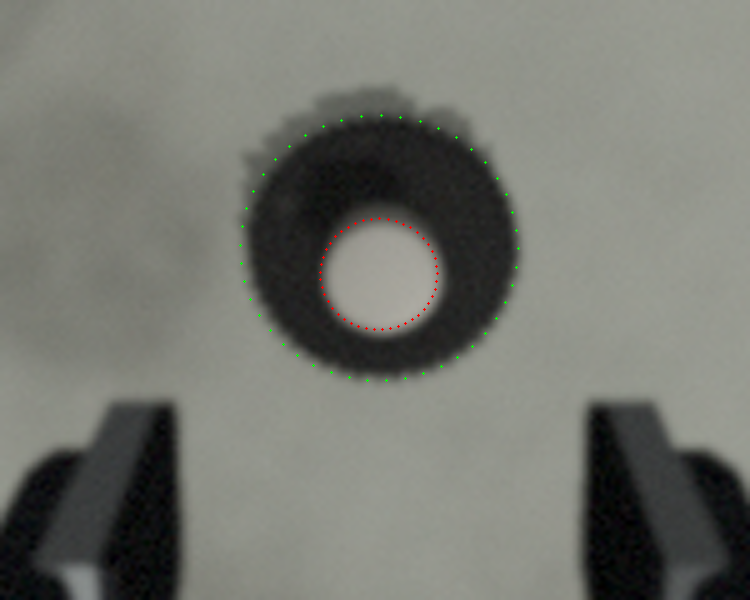

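>>> arm_command(
  plan=[
    {"jaw": 0.5,"dx": 0.0,"dy": 0.0,"dz": 30.0,"wx": 0.0,"wy": 0.0,"wz": 0.0},
    {"jaw": 0.5,"dx": 0.0,"dy": 0.0,"dz": 60.0,"wx": 0.0,"wy": 0.0,"wz": 0.0},
    {"jaw": 0.5,"dx": 0.0,"dy": 0.0,"dz": 78.0,"wx": 0.0,"wy": 0.0,"wz": 0.0},
    {"jaw": 0.5,"dx": 0.0,"dy": 0.0,"dz": 78.0,"wx": 0.0,"wy": 0.0,"wz": 0.0},
    {"jaw": 0.5,"dx": 0.0,"dy": 0.0,"dz": 78.0,"wx": 0.0,"wy": 0.0,"wz": 0.0},
    {"jaw": 1.0,"dx": 0.0,"dy": 0.0,"dz": 78.0,"wx": 0.0,"wy": 0.0,"wz": 0.0},
    {"jaw": 1.0,"dx": 0.0,"dy": 0.0,"dz": 78.0,"wx": 0.0,"wy": 0.0,"wz": 0.0},
    {"jaw": 1.0,"dx": 0.0,"dy": 0.0,"dz": 78.0,"wx": 0.0,"wy": 0.0,"wz": 0.0},
    {"jaw": 1.0,"dx": 0.0,"dy": 0.0,"dz": 78.0,"wx": 0.0,"wy": 0.0,"wz": 0.0},
    {"jaw": 1.0,"dx": 0.0,"dy": 0.0,"dz": 78.0,"wx": 0.0,"wy": 0.0,"wz": 0.0},
  ],
)

```text
time: 26.05
tool_pos: [373.5, -302.5, 183.6]
tcp_rot: [179.9, 0.1, 80.9]
ft_force: [-0.6, 1.8, 6.1]
finger_gap: 15.4
```

```bash
python3 - <<'E'
from bench import *
from h import *
d=snapshot("wrist")
im=cv2.cvtColor(d["pixels"],cv2.COLOR_RGB2BGR);cv2.imwrite("pics/w21.png",im)
s=sense();print(s['finger_gap'],s['tool_pos'],s['ft_force'])
E
echo "[373.01,-302.032,181.992,80.999]">cmd.json
python3 go.py 373,-302,280,81; python3 go.py 609.9,-245.7,280,81
```

```text
15.101014618317155 [ 373.48361452 -302.4941198   183.543051  ] [-1.69913078  1.2264691   6.63890981]
[0.0, -0.0, -98.0, -0.0] rows>= 2
[373.01, -302.032, 279.99199999999996, 80.999]
[92.7, 225.2, -0.0, -0.0] rows>= 5
[609.939872313335, -245.70646755167982, 279.99199999999996, 80.999]
```

View pics/w21.png

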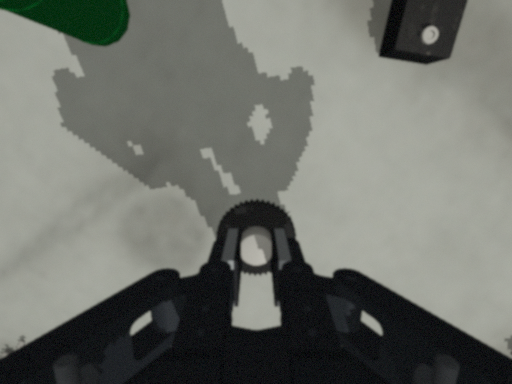

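>>> arm_command(
  plan=[
    {"jaw": 1.0,"dx": 0.0,"dy": 0.0,"dz": -20.0,"wx": 0.0,"wy": 0.0,"wz": 0.0},
    {"jaw": 1.0,"dx": 0.0,"dy": 0.0,"dz": -60.0,"wx": 0.0,"wy": 0.0,"wz": 0.0},
    {"jaw": 1.0,"dx": 0.0,"dy": 0.0,"dz": -98.0,"wx": 0.0,"wy": 0.0,"wz": 0.0},
    {"jaw": 1.0,"dx": 12.0,"dy": 29.0,"dz": -98.0,"wx": 0.0,"wy": 0.0,"wz": 0.0},
    {"jaw": 1.0,"dx": 28.0,"dy": 68.0,"dz": -98.0,"wx": 0.0,"wy": 0.0,"wz": 0.0},
    {"jaw": 1.0,"dx": 44.0,"dy": 107.0,"dz": -98.0,"wx": 0.0,"wy": 0.0,"wz": 0.0},
    {"jaw": 1.0,"dx": 60.0,"dy": 146.0,"dz": -98.0,"wx": 0.0,"wy": 0.0,"wz": 0.0},
    {"jaw": 1.0,"dx": 76.0,"dy": 185.0,"dz": -98.0,"wx": 0.0,"wy": 0.0,"wz": 0.0},
    {"jaw": 1.0,"dx": 88.0,"dy": 214.0,"dz": -98.0,"wx": 0.0,"wy": 0.0,"wz": 0.0},
    {"jaw": 1.0,"dx": 92.7,"dy": 225.2,"dz": -98.0,"wx": 0.0,"wy": 0.0,"wz": 0.0},
    {"jaw": 1.0,"dx": 92.7,"dy": 225.2,"dz": -98.0,"wx": 0.0,"wy": 0.0,"wz": 0.0},
    {"jaw": 1.0,"dx": 92.7,"dy": 225.2,"dz": -98.0,"wx": 0.0,"wy": 0.0,"wz": 0.0},
  ],
)

```text
time: 27.3
tool_pos: [609.6, -245.8, 279.9]
tcp_rot: [-180.0, 0.0, 81.0]
ft_force: [-0.7, 0.4, -1.0]
finger_gap: 15.6
```

Run:
```python
from bench import *
from h import *
d=snapshot("wrist")
im=cv2.cvtColor(d["pixels"],cv2.COLOR_RGB2BGR);cv2.imwrite("pics/w22.png",im)
s=sense();print(s['finger_gap'],s['tool_pos'],s['ft_force'],s['tcp_rot'])
```

```text
15.335824304594313 [ 609.21314821 -246.03912378  279.98149994] [ 0.25902799  0.24803884 -0.35669405] [-1.79962581e+02  4.97176715e-03  8.09322268e+01]
```

View pics/w22.png

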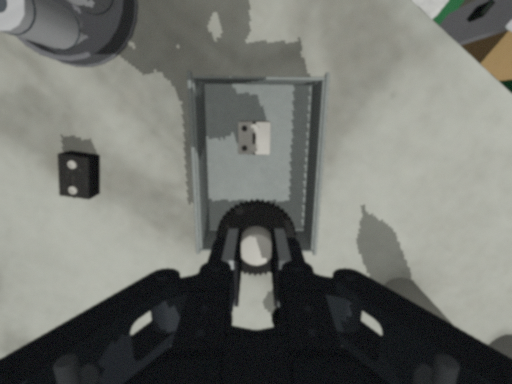

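>>> arm_command(
  plan=[
    {"jaw": 1.0,"dx": 0.0,"dy": 0.0,"dz": 15.0,"wx": 0.0,"wy": 0.0,"wz": 0.0},
    {"jaw": 1.0,"dx": 0.0,"dy": 0.0,"dz": 40.0,"wx": 0.0,"wy": 0.0,"wz": 0.0},
    {"jaw": 1.0,"dx": 0.0,"dy": 0.0,"dz": 65.0,"wx": 0.0,"wy": 0.0,"wz": 0.0},
    {"jaw": 1.0,"dx": 0.0,"dy": 0.0,"dz": 82.0,"wx": 0.0,"wy": 0.0,"wz": 0.0},
    {"jaw": 1.0,"dx": 0.0,"dy": 0.0,"dz": 91.0,"wx": 0.0,"wy": 0.0,"wz": 0.0},
    {"jaw": 1.0,"dx": 0.0,"dy": 0.0,"dz": 94.0,"wx": 0.0,"wy": 0.0,"wz": 0.0},
    {"jaw": 1.0,"dx": 0.0,"dy": 0.0,"dz": 94.0,"wx": 0.0,"wy": 0.0,"wz": 0.0},
    {"jaw": 1.0,"dx": 0.0,"dy": 0.0,"dz": 95.0,"wx": 0.0,"wy": 0.0,"wz": 0.0},
    {"jaw": 1.0,"dx": 0.0,"dy": 0.0,"dz": 95.0,"wx": 0.0,"wy": 0.0,"wz": 0.0},
  ],
)

```text
time: 28.25
tool_pos: [610.2, -246.1, 185.7]
tcp_rot: [179.9, 0.0, 80.9]
ft_force: [0.8, -0.4, 0.6]
finger_gap: 15.1
```

Run:
```python
from bench import *
from h import *
d=snapshot("wrist")
im=cv2.cvtColor(d["pixels"],cv2.COLOR_RGB2BGR);cv2.imwrite("pics/w23.png",im)
s=sense();print(s['finger_gap'],s['tool_pos'],s['ft_force'],s['tcp_rot'])
```

```text
15.342304080358787 [ 610.24475249 -246.10616173  185.68010158] [ 0.43431958 -0.07536461  1.13215644] [1.79917900e+02 2.81612643e-02 8.09394772e+01]
```

View pics/w23.png

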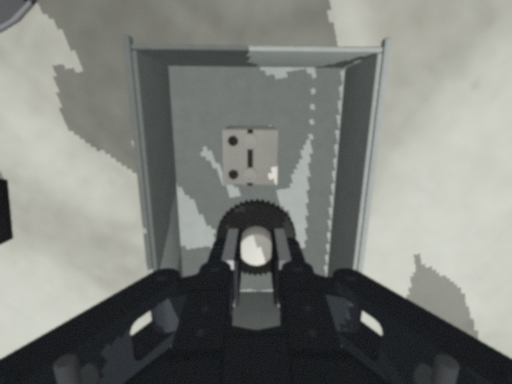

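Wheel is at the floor, clear of the die. Release and withdraw up.

>>> arm_command(
  plan=[
    {"jaw": 0.65,"dx": 0.0,"dy": 0.0,"dz": 0.0,"wx": 0.0,"wy": 0.0,"wz": 0.0},
    {"jaw": 0.65,"dx": 0.0,"dy": 0.0,"dz": 0.0,"wx": 0.0,"wy": 0.0,"wz": 0.0},
    {"jaw": 0.65,"dx": 0.0,"dy": 0.0,"dz": 0.0,"wx": 0.0,"wy": 0.0,"wz": 0.0},
    {"jaw": 0.65,"dx": 0.0,"dy": 0.0,"dz": -20.0,"wx": 0.0,"wy": 0.0,"wz": 0.0},
    {"jaw": 0.65,"dx": 0.0,"dy": 0.0,"dz": -60.0,"wx": 0.0,"wy": 0.0,"wz": 0.0},
    {"jaw": 0.65,"dx": 0.0,"dy": 0.0,"dz": -105.0,"wx": 0.0,"wy": 0.0,"wz": 0.0},
    {"jaw": 0.65,"dx": -40.0,"dy": 0.0,"dz": -150.0,"wx": 0.0,"wy": 0.0,"wz": 0.0},
    {"jaw": 0.65,"dx": -70.0,"dy": 0.0,"dz": -180.0,"wx": 0.0,"wy": 0.0,"wz": 0.0},
    {"jaw": 0.65,"dx": -70.0,"dy": 0.0,"dz": -180.0,"wx": 0.0,"wy": 0.0,"wz": 0.0},
    {"jaw": 0.65,"dx": -70.0,"dy": 0.0,"dz": -180.0,"wx": 0.0,"wy": 0.0,"wz": 0.0},
    {"jaw": 0.65,"dx": -70.0,"dy": 0.0,"dz": -180.0,"wx": 0.0,"wy": 0.0,"wz": 0.0},
  ],
)

```text
time: 29.4
tool_pos: [598.7, -314.2, 363.2]
tcp_rot: [-179.9, -0.1, 81.0]
ft_force: [0.1, -0.7, -0.7]
finger_gap: 30.1
```

Run:
```python
from bench import *
from h import *
d=snapshot("wrist")
im=cv2.cvtColor(d["pixels"],cv2.COLOR_RGB2BGR);cv2.imwrite("pics/w24.png",cv2.resize(im,(800,600),interpolation=cv2.INTER_CUBIC))
s=sense();print(s['finger_gap'],s['tool_pos'],s['ft_force'])
d=snapshot("scene");im=cv2.cvtColor(d["pixels"],cv2.COLOR_RGB2BGR)[120:280,150:400];cv2.imwrite("pics/s2.png",cv2.resize(im,(800,512),interpolation=cv2.INTER_CUBIC))
```

```text
29.936774281033873 [ 598.68714403 -313.84689762  362.63670666] [ 0.48664959 -0.25723802  0.41949928]
```

View pics/w24.png

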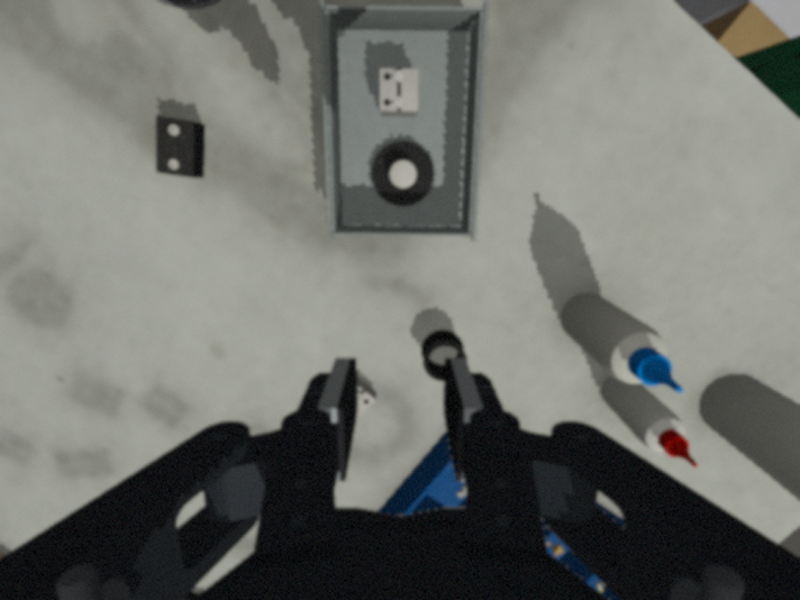

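View pics/s2.png

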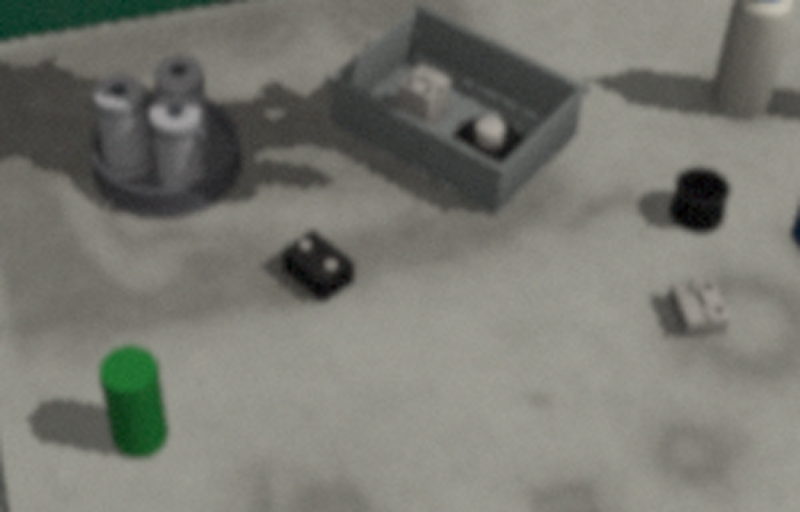

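```bash
python3 -c "
from bench import *
print(hand_in())"
```

```text
the job is handed in; nothing more can be done
None
```

Both kits are made up and the job is handed in, at about 29.5 s on the robot's clock. The hand-in gave no verdict.

- **Rollers:** all three stand upright in the round pot in a triangle. The recorded release positions put them about 23 mm from the pot's centre.
- **Bin:** the tall die stands upright and the feed wheel lies flat with its hub up, side by side and clear of each other. The wrist and scene pictures both show this.
- **Left alone:** the low die, black die, loupe and green cylinder show where they were. I judged this from the pictures and did not measure it again.
- **At the end:** the arm is clear of everything and the contact force reads about zero.

Three readings disagreed:
- The scene and top cameras put things 2–4 mm off from the wrist camera. I went with the wrist camera, and every grasp came out centred.
- Seen at rim height, the bin measured about 91 x 131 mm, not the stated 112 x 146. Its interior was still big enough for both parts.
- The fingers closed to about 23 mm on the die (stated 26) and 15 mm on the hub (stated 18). Both grips held.

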